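# Check a hub cover on the sprung-bed fixture

## Task

Pull the drawer of the grey cabinet open, take out the hub cover (the flanged disc with the tall closed hub, not the flat ring) and lay it flange down between the two rails of the checking fixture, sliding it along the slot as needed until its socket drops over the locating pin hidden beneath it. Then press it straight down until the sprung bed is fully down on its stop, and finish while still holding it pressed down there. Leave the pipe elbow, the tin and the small spare hub on the bench where they are.

Things in the scene. Friction and masses are not known exactly. Their poses are not given: they have to be found in the camera images.
- cabinet: Low grey cabinet, fixed, 240 deep (x) x 320 wide (y) x 100 mm high, one drawer. Origin: centre of its underside; its front faces its own -x (towards the robot). When shut, the drawer's inside spans x -99 to +95 and y -135 to +135 mm from this origin; the cabinet's roof covers x -105 and beyond, so open the drawer 130 mm or more before lifting the part out.
- cabinet_drawer0 (a joint): Drawer travel in m: 0 shut, 0.165 fully open, along the cabinet's own -x; light friction (about 1 N), stays where it is left. Its floor is 22 mm above the bench, its side walls reach 78 and its front panel 88 mm above the bench.
- cabinet_drawer0_handle (a point): Middle of the drawer's horizontal bar handle: round bar 11 mm thick, 120 mm long along the cabinet's y, 62 mm above the bench, its axis 35 mm in front of the drawer's face; it can be pinched from above across the bar. Moves with the drawer.
- cover: The part: loose plain aluminium hub cover, 0.28 to 0.46 kg. Flange disc 100 dia x 10 mm, on it a closed round hub 40 dia, its top 50 mm above the underside. Origin: centre of the underside, z up through the hub. A blind socket 16 dia, 38 deep opens in the middle of the underside. It stands flange down in the drawer, left or right, beside a flat ring flange (96 dia x 14). Grip the hub's sides.
- fixture: Checking fixture, fixed: steel base 200 (x, slide direction) x 150 (y) x 24 mm high; two rails along x, inner faces at y = +53 and -53, tops 52 mm high, open at the ends; before the -x end (x = -99 to -129) a dial indicator 104 high. Origin: centre of the base's underside; x points roughly away from the robot (yaw up to 0.45 rad either way).
- bed (a joint): Travel of the sprung bed downward in m: 0 up, 0.006 fully down on its stop. Bed 160 x 90 mm, its top 40 mm above the bench when up, 34 when fully down. The spring carries the part's weight without sinking; the hand must add about 6 to 9 N to press it fully down, and it springs back when let go.
- slot_mid (a point): Middle of the 16 mm wide slot of the sprung bed, on the fixture's axis, 40 mm above the bench, fixed. An upright locating pin, 12 dia, its top 4.5 mm tapered to 6 dia, stands fixed in the slot on y = 0, anywhere from 12 mm before to 12 mm beyond this point along x (varies, not reported). Its tip is 48 mm above the bench; off the pin the cover's underside rides on this tip.
- elbow: Bystander: dark pipe elbow standing upright, 66 mm high, about 75 mm long. Origin: under its upright leg.
- tin: Bystander: plain metal tin 72 dia x 100 mm high. Origin: centre of the underside.
- spare_hub: Bystander: smaller, stubbier aluminium hub standing on the bench (not in the drawer), 76 mm dia, 34 mm high. Origin: centre of the underside.

How it is judged:
On the way, in this order (a step that is already met when the one before it is completed fails the run):
1. the drawer is pulled open (more than 0.10 m) (value of joint cabinet_drawer0 above 0.1 m), for 0.2 s.
2. the cover is lifted out of the drawer by the gripper (height (world z) of cover above 0.07 m and contact force between the fingers and cover above 1 N), for 0.1 s.
At the end, for the whole second after the job is handed in: Cover on the pin, level within 0.06 rad, underside under 37.5 mm above the bench, within 6 mm of the fixture's centre line and 18 mm of its middle; bed pressed down at least 4.5 of its 6 mm; cover still, fingers pushing on it with over 2 N, held through the last second (value of joint bed above 0.0045 m and z of cover in the frame of fixture between 0.031 and 0.0375 m and x of cover in the frame of fixture between -0.018 and 0.018 m and y of cover in the frame of fixture between -0.006 and 0.006 m and angle between cover's own z axis and vertical below 0.06 rad and linear speed of cover below 0.02 m/s and contact force between the fingers and cover above 2 N); the arm keeps its last pose, push and grip.
It fails at once if the elbow is pushed or carried more than 40 mm (distance of elbow from where it was at the start of the episode above 0.04 m).
It fails at once if the tin is pushed or carried more than 40 mm (distance of tin from where it was at the start of the episode above 0.04 m).
It fails at once if the spare hub is pushed or carried more than 40 mm (distance of spare_hub from where it was at the start of the episode above 0.04 m).
It also fails if it takes over 70 s, if anything falls off the work surface, if the arm or the gripper's body presses on something with over 40 N, if the wrist force passes 120 N, or if a joint passes its speed limit or range.

## Robot

A 6-joint arm with a two-finger parallel gripper is mounted at the origin on the work surface. World frame = base frame: x ahead of the robot, y to its left, z up, the work surface at z = 0. Lengths are in m, angles in rad, forces in N, time in s.
With the tool pointing down it reaches from about 0.4 to 0.925 m from the base axis. Payload 12.5 kg.
Tool frame: the origin (TCP) lies on the mounting face of the last link; the fingertips stand manip.tip_extent ahead of it and the grasp point (between the pads) lies 171 mm ahead of it (manip.tip_extent is the distance from the TCP to the fingertips, in m); z points along the fingers, x is the direction in which the jaws open and shut, and the axes are right-handed (so a half turn about z gives the same grasp; the last joint's range is limited). The gripper opens to 95 mm and grips with 3 to 60 N. Pads are 20 mm wide; open, the fingers measure 119 mm over their backs; the gripper's body (75 mm by 180 mm) begins 59 mm behind the grasp point.
Start: joints at [1.174, 0.491, 1.559, -0, 1.092, -0.106], TCP at [0.179, 0.599, 0.405] pointing down, gripper open.
Joint ranges: [-3.1, 3.1], [-0.84, 2.19], [0.05, 2.79], [-1.13, 4.28], [0.06, 2.93], [-2.69, 2.69]. Speed limits (rad/s): [2.22, 2.22, 2.79, 3.14, 3.14, 3.14].

## Interface

Orientations are given as a unit quaternion [w, x, y, z].
In Python, from rig import manip, read_camera, calibration, ticket gives the robot as it stands. The module is installed in compiled form; this text tells all that it offers.
- The arm moves only by the tool drive_tool, never from a script. Its argument "steps" is a list of rows, each a list of 5 numbers: the shift along the tool's x, y, z in m, then the turn about the tool's z in rad, then the opening in per cent of the stroke, from 0 (shut) to 100 (fully open). In form: [[tx, ty, tz, turn, jaw], ...]. A call has 1 to 5 rows; each row shifts and turns the pose as measured when the row begins, along the tool's axes as they then stand; what a row does not reach is not made up. A row lasts 1/10 s, in which the tool goes at most 50 mm and 8.59 degrees, less where a joint would pass 70% of its speed; a pose out of reach is approached as far as the arm can. A call with a gripper value outside its range is refused whole. The fingers move at their own pace and stop on an object; "squeeze" is the grip in N (left out, the last holds). Time passes only in rows, so rows that do not move let the fingers close. It gives the time, the measured TCP pose, the force and the opening at its end, in the units of the state.
- manip.get_state(): the state, without advancing time (a new reading comes with each control period).
- read_camera(name): name is "scene" or "top"; returns the picture (420x560x3 uint8, red, green, blue); there is no depth.
- calibration(name): a dict with "intrinsics" (3x3 intrinsics, pixels), "R" (3x3) and "t" (3): a world point X has camera coordinates R X + t. Camera axes: x right, y down, z forward; pixel columns grow to the right and rows downward; lengths in m; the calibration is good to about 2 mm. A picture is of the moment at which its call begins. calibration takes no time and is no camera call.
- ticket.hand_in(): hands the job in, once; it reports no verdict.
The state is a dict: "t": time; "joint_pos": joint angles; "dq": joint speeds; "effort": joint torques, N m; "ee_pos": TCP position; "orientation": TCP orientation; "contact_force": force on the tool from outside, world axes, zero at the start; "ft_torque": the same for the moment, N m; "opening": opening from 0.0 (shut) to 1.0 (fully open).
Only numpy, scipy, OpenCV 4.12 (cv2) and the standard library are available. Lean on these libraries where they do the work, as an engineer would, in place of code of your own. Each camera call takes 0.05 s, during which the arm holds its last target.

## Working session

There is one attempt and no reset: what is moved stays moved. The work goes in short steps, Python scripts to look and compute and a tool call to move; the robot and the scene stay as the last step left them, time stands still between calls to the robot, and variables do not carry over. Pictures are saved under pics/ and viewed, and the job is handed in when it is done.

Besides the shell and the picture viewer there is one more tool, called after "Request:" as name(argument=value, ...), one argument or row to a line, values as JSON. drive_tool: Moves the arm, as the interface text tells. Its arguments: {"type":"object","properties":{"steps":{"type":"array"},"squeeze":{"type":"number"}},"required":["steps"]}

```bash
mkdir -p pics; python3 - <<'E'
from rig import manip, read_camera, calibration
import cv2,numpy as np
for n in("scene","top"):
    im=read_camera(n); cv2.imwrite(f"pics/{n}0.png",im[:,:,::-1]); np.save(f"pics/{n}0.npy",im)
    c=calibration(n); R=np.array(c["R"]);t=np.array(c["t"]); print(n,c["intrinsics"],R.round(3).tolist(),(-R.T@t).round(3))
print(manip.tip_extent, manip.get_state())
E
```

```text
scene [[410.37135315   0.         276.28304775]
 [  0.         410.37135315 207.54085438]
 [  0.           0.           1.        ]] [[-0.662, 0.749, 0.019], [0.447, 0.415, -0.793], [-0.602, -0.516, -0.609]] [1.358 0.656 0.828]
top [[501.80386205   0.         287.3944507 ]
 [  0.         501.80386205 199.72434272]
 [  0.           0.           1.        ]] [[-0.029, -1.0, -0.002], [-0.98, 0.029, -0.198], [0.198, -0.003, -0.98]] [0.302 0.    1.548]
0.1901 {'t': 0.1, 'joint_pos': array([ 1.17436858e+00,  4.91505661e-01,  1.55939692e+00,  6.80202442e-06,
        1.09168370e+00, -1.05597610e-01]), 'dq': array([ 0.00026028, -0.00070606, -0.00129281,  0.00077492,  0.00155916,
        0.0019137 ]), 'effort': array([ 2.30009202e-03, -6.13620758e+01, -2.58605003e+01,  6.93437504e-02,
        4.70307050e-02, -9.76950514e-05]), 'ee_pos': array([0.17918326, 0.5987363 , 0.40421322]), 'orientation': array([ 2.50438289e-04,  8.02106690e-01,  5.97180551e-01, -4.29088244e-04]), 'contact_force': array([-0.51301368, -0.09076022, -0.41878922]), 'ft_torque': array([ 0.00594108,  0.00865502, -0.02373741]), 'opening': 0.999093255672715}
```

View pics/scene0.png

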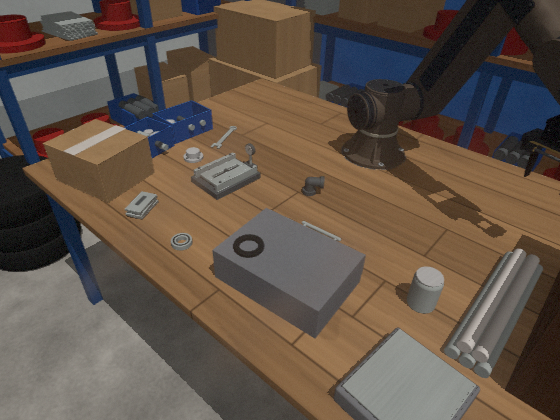

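View pics/top0.png

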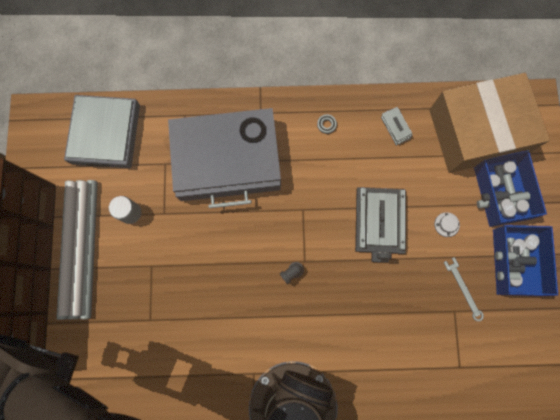

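The top view shows the cabinet at about (225,153), its handle at (230,200), the fixture at (381,220) with its dial at (381,256), the elbow at (292,273), the tin at (122,208) and the spare hub at (448,224). I'll zoom in to measure.

```bash
cat > h.py <<'E'
import numpy as np,cv2
from rig import manip, read_camera, calibration
def px2w(n,u,v,z):
    c=calibration(n);K=np.array(c["intrinsics"]);R=np.array(c["R"]);t=np.array(c["t"])
    C=-R.T@t;d=R.T@np.linalg.solve(K,[u,v,1.]);return C+d*(z-C[2])/d[2]
def w2px(n,X):
    c=calibration(n);p=np.array(c["intrinsics"])@(np.array(c["R"])@np.array(X)+np.array(c["t"]));return p[:2]/p[2]
def crop(n,im,u0,v0,u1,v1,s,f):
    cv2.imwrite(f,cv2.resize(im[v0:v1,u0:u1,::-1],None,fx=s,fy=s,interpolation=cv2.INTER_CUBIC))
E
python3 - <<'E'
from h import *
a=np.load("pics/top0.npy")
crop("",a,340,170,430,280,5,"pics/c1.png"); crop("",a,160,100,290,220,5,"pics/c2.png")
E
```

```text
(no output)
```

View pics/c1.png

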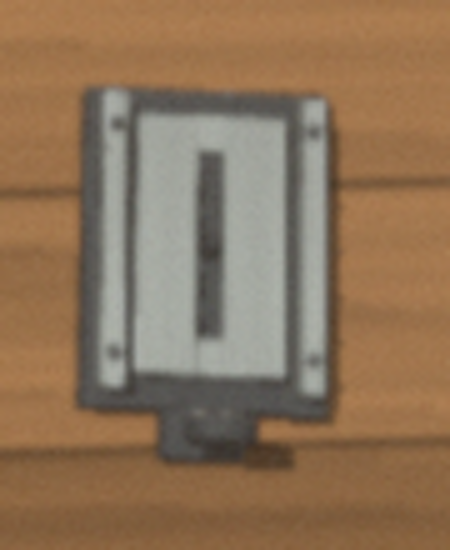

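View pics/c2.png

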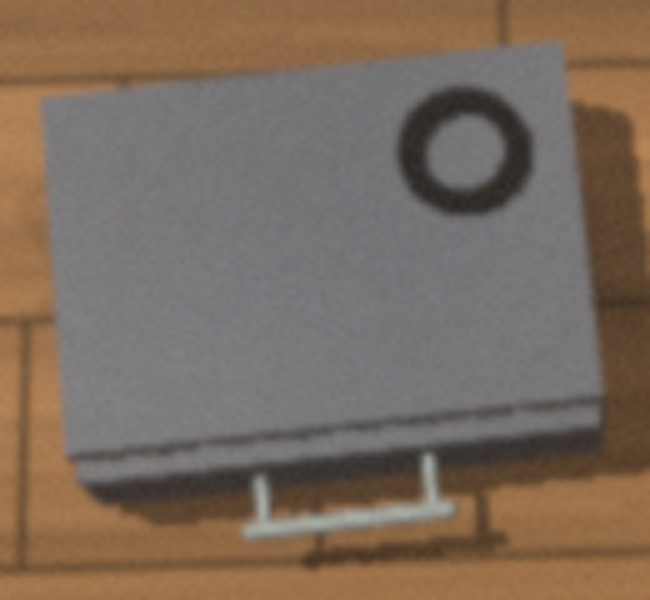

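```bash
python3 - <<'E'
from h import *
T=lambda u,v,z,o:px2w("top",o[0]+(u-2)/5.,o[1]+(v-2)/5.,z)
o=(160,100)
a,b=T(243,532,.066,o),T(455,508,.066,o);print("bar",a,b,(a+b)/2,np.linalg.norm(a-b),"yaw",np.arctan2(-(a-b)[0],(a-b)[1]))
q=[T(*p,.1,o) for p in((43,100),(563,43),(601,398),(68,458))]
for i in range(4):d=q[i]-q[i-1];print(q[i].round(3),np.linalg.norm(d).round(3),np.arctan2(d[1],d[0]))
o=(340,170)
q=[T(*p,.04,o) for p in((137,112),(287,118),(286,380),(132,373))]
print("bed",np.mean(q,0))
for i in range(4):d=q[i]-q[i-1];print(q[i].round(4),np.linalg.norm(d).round(3),np.arctan2(d[1],d[0]))
s=[T(210,152,.04,o),T(209,338,.04,o)];print("slot",np.mean(s,0),s[0]-s[1])
for n,r in(("L",((113,88),(114,388))),("R",((315,98),(313,398)))):
  p=[T(*x,.052,o) for x in r];d=p[0]-p[1];print(n,np.mean(p,0),d,np.arctan2(d[1],d[0]))
print("pin",T(210,245,.048,o))
print("elbow",px2w("top",292,273,.04),"tin",px2w("top",122,204,.1),"hub",px2w("top",448,222,.034))
E
```

```text
bar [0.58950043 0.23351866 0.066     ] [0.6004163  0.10587515 0.066     ] [0.59495836 0.1696969  0.066     ] 0.12810941174159274 yaw 0.08531082443055858
[0.854 0.35  0.1  ] 0.225 0.08351940498014955
[0.881 0.033 0.1  ] 0.318 -1.4853833618996273
[0.658 0.016 0.1  ] 0.225 -3.0642565908856887
[0.631 0.332 0.1  ] 0.317 1.6562338965688839
bed [ 0.54020112 -0.29005497  0.04      ]
[ 0.6238 -0.2504  0.04  ] 0.161 -0.07936490670456321
[ 0.6173 -0.3422  0.04  ] 0.092 -1.6416012908067068
[ 0.4564 -0.33    0.04  ] 0.161 3.0653827187467226
[ 0.4633 -0.2376  0.04  ] 0.093 1.4956176492944009
slot [ 0.54026498 -0.28945842  0.04      ] [ 0.11434878 -0.00821171  0.        ]
L [ 0.54504229 -0.22955998  0.052     ] [ 0.18329146 -0.01019153  0.        ] -0.05554568805410283
R [ 0.53534594 -0.3500625   0.052     ] [ 0.18282422 -0.01487404  0.        ] -0.08117825415848783
pin [ 0.53857228 -0.28819323  0.048     ]
elbow [ 0.38399809 -0.01228484  0.04      ] tin [0.59644807 0.48165315 0.1       ] hub [ 0.52429325 -0.49239205  0.034     ]
```

```bash
python3 - <<'E'
from h import *
a=np.load("pics/scene0.npy")
crop("",a,180,140,270,200,8,"pics/c3.png"); crop("",a,270,200,370,260,7,"pics/c4.png")
b=np.load("pics/top0.npy");g=cv2.cvtColor(b,cv2.COLOR_RGB2GRAY)
for v in range(196,243,1): print(v,g[v,374:390])
E
```

```text
196 [163 159 163 163 163 163 170 168 167 168 165 166 163 161 165 164]
197 [161 160 163 162 159 164 169 167 171 168 167 162 162 163 165 161]
198 [158 161 161 166 164 161 165 168 169 166 165 164 162 165 164 160]
199 [160 164 164 163 162 154 152 155 158 160 158 161 161 165 165 162]
200 [163 161 166 163 157 140 117 116 118 121 136 158 163 162 166 162]
201 [162 162 162 163 161 133  94  87  91  93 117 153 164 163 164 164]
202 [162 163 164 163 155 135  95  87  87  90 113 151 165 165 163 164]
203 [164 165 163 166 159 133  94  83  86  91 114 154 164 164 165 165]
204 [162 164 164 165 156 129  87  80  83  88 113 154 166 165 168 163]
205 [162 164 164 166 157 126  86  85  85  91 115 153 164 165 166 165]
206 [163 164 166 165 153 124  86  81  87  87 114 153 164 165 168 164]
207 [163 165 162 165 155 112  82  81  86  87 112 152 165 166 165 166]
208 [163 165 162 166 149 110  76  80  89  89 112 153 166 166 165 165]
209 [165 165 166 166 152 111  75  83  82  84 111 151 166 165 166 163]
210 [166 165 167 166 152 112  79  85  85  87 111 151 166 165 166 165]
211 [163 163 166 167 152 111  86  84  87  86 114 1
[... 1489 characters left out ...]

233 [168 169 170 167 150  97  80  81  85  91 123 155 169 169 169 171]
234 [170 169 170 167 146  99  73  81  86  91 121 157 168 168 170 167]
235 [169 168 169 168 151  96  70  77  85  96 121 156 167 167 169 170]
236 [167 170 170 167 152 100  78  90  90  98 125 158 168 168 169 169]
237 [164 169 169 169 155 120 111 117 116 120 138 160 170 168 168 170]
238 [166 169 167 168 158 139 147 150 153 152 155 165 165 169 170 168]
239 [168 170 167 165 160 150 163 167 169 167 165 166 166 168 168 168]
240 [168 171 166 167 162 156 165 170 172 169 166 169 165 167 169 168]
241 [167 169 166 167 161 155 167 169 171 170 165 169 165 170 169 165]
242 [169 169 163 166 163 156 167 168 167 167 164 167 167 169 169 166]
```

View pics/c3.png

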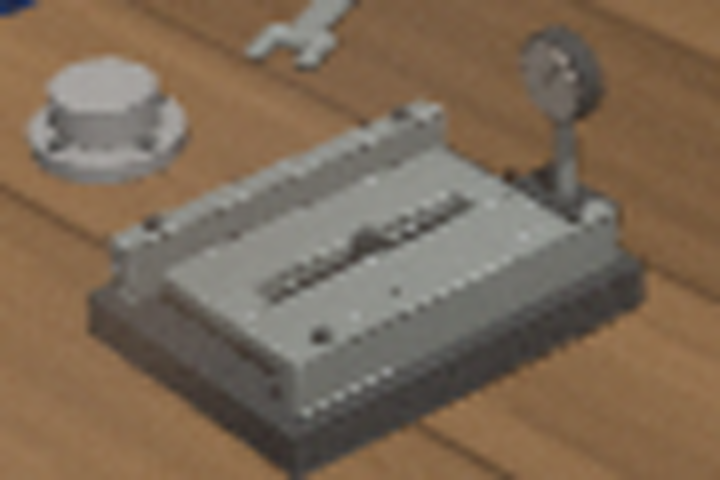

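View pics/c4.png

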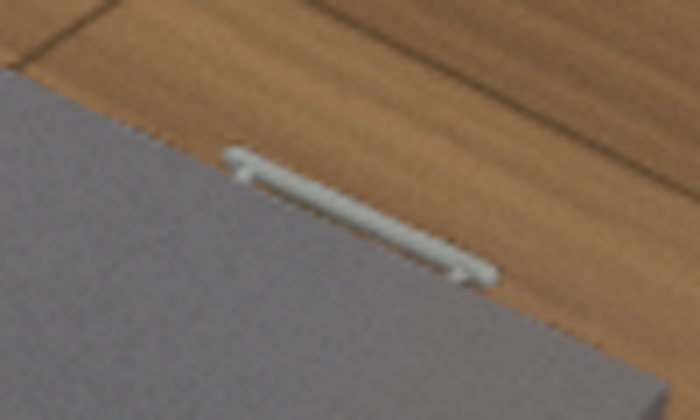

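```bash
python3 - <<'E'
from h import *
print("pin top",px2w("top",381.5,219.5,.046),"scene",px2w("scene",180+366/8,140+232/8,.048))
S=lambda u,v,z:px2w("scene",180+(u-3.5)/8,140+(v-3.5)/8,z)
s=[S(468,200,.04),S(266,296,.04)];print("slot scene",np.mean(s,0),s[0]-s[1])
H=lambda u,v,z:px2w("scene",270+(u-3)/7,200+(v-3)/7,z)
a,b=H(232,150,.066),H(492,270,.066);print("bar scene",(a+b)/2,a-b)
a=np.load("pics/top0.npy");b=np.load("pics/scene0.npy")
E
```

```text
pin top [ 0.5361413  -0.28809209  0.046     ] scene [ 0.54165926 -0.28365311  0.048     ]
slot scene [ 0.53983069 -0.2864128   0.04      ] [-0.11535521  0.00707389  0.        ]
bar scene [0.59555398 0.17203999 0.066     ] [ 0.01149901 -0.1232585   0.        ]
```

```bash
cat >> h.py <<'E'
def pose():
    s=manip.get_state();w,x,y,z=s["orientation"];from scipy.spatial.transform import Rotation as Ro
    R=Ro.from_quat([x,y,z,w]).as_matrix();return s,R
def plan(tgt,yaw,jaw,step=.045,tstep=.14):
    """grasp-point target; prints rows"""
    s,R=pose();p=s["ee_pos"]+R@[0,0,.171];a=np.arctan2(R[1,0],R[0,0])
    tgt=np.array(tgt);d=tgt-p;da=(yaw-a+np.pi)%(2*np.pi)-np.pi
    n=int(max(np.ceil(np.linalg.norm(d)/step),np.ceil(abs(da)/tstep),1))
    print("t",round(s["t"],2),"grasp",p.round(4),"yaw",round(a,4),"tilt",np.arccos(-R[2,2]).round(4),"F",s["contact_force"].round(1),"open",round(s["opening"],3),"q",s["joint_pos"].round(2))
    for i in range(n):
        ai=a+da*i/n;c,q=np.cos(ai),np.sin(ai);dx,dy,dz=d/n
        print([round(float(v),4) for v in(c*dx+q*dy,q*dx-c*dy,-dz,-da/n)]+[jaw])
E
python3 -c "
from h import *
plan([.595,.171,.19],.084,33)"
```

```text
t 0.1 grasp [0.1791 0.5986 0.2332] yaw 1.28 tilt 0.001 F [-0.5 -0.1 -0.4] open 0.999 q [ 1.17  0.49  1.56  0.    1.09 -0.11]
[-0.0207, 0.0372, 0.0031, 0.0854, 33]
[-0.0175, 0.0389, 0.0031, 0.0854, 33]
[-0.0141, 0.0402, 0.0031, 0.0854, 33]
[-0.0106, 0.0413, 0.0031, 0.0854, 33]
[-0.0071, 0.042, 0.0031, 0.0854, 33]
[-0.0035, 0.0425, 0.0031, 0.0854, 33]
[0.0002, 0.0426, 0.0031, 0.0854, 33]
[0.0038, 0.0424, 0.0031, 0.0854, 33]
[0.0074, 0.042, 0.0031, 0.0854, 33]
[0.011, 0.0412, 0.0031, 0.0854, 33]
[0.0144, 0.0401, 0.0031, 0.0854, 33]
[0.0178, 0.0387, 0.0031, 0.0854, 33]
[0.021, 0.037, 0.0031, 0.0854, 33]
[0.0241, 0.0351, 0.0031, 0.0854, 33]
```

Request:
drive_tool(
  steps=[
    [-0.021,0.037,0.003,0.085,33],
    [-0.0175,0.039,0.003,0.085,33],
    [-0.014,0.04,0.003,0.085,33],
    [-0.0105,0.041,0.003,0.085,33],
    [-0.007,0.042,0.003,0.085,33],
  ],
)

```text
t: 0.6
ee_pos: [0.3279, 0.4438, 0.387]
orientation: [0.0, 0.911, 0.412, -0.001]
contact_force: [0.5, 0.7, -0.2]
opening: 0.637
```

Request:
drive_tool(
  steps=[
    [-0.0035,0.0425,0.003,0.085,33],
    [0.0,0.0425,0.003,0.085,33],
    [0.004,0.0425,0.003,0.085,33],
    [0.0075,0.042,0.003,0.085,33],
    [0.011,0.041,0.003,0.085,33],
  ],
)

```text
t: 1.1
ee_pos: [0.4796, 0.2823, 0.3707]
orientation: [0.001, 0.98, 0.201, -0.002]
contact_force: [0.8, 0.8, 0.2]
opening: 0.333
```

Request:
drive_tool(
  steps=[
    [0.0145,0.04,0.003,0.085,33],
    [0.018,0.0385,0.003,0.085,33],
    [0.021,0.037,0.003,0.085,33],
    [0.024,0.035,0.003,0.085,33],
  ],
)

```text
t: 1.5
ee_pos: [0.5993, 0.1513, 0.3572]
orientation: [0.001, 1.0, 0.025, -0.003]
contact_force: [-0.2, 0.1, 0.5]
opening: 0.334
```

```bash
python3 -c "
from h import *
plan([.595,.171,.19],.084,33)"
```

```text
t 1.5 grasp [0.5984 0.1508 0.1862] yaw 0.0504 tilt 0.0058 F [-0.2  0.1  0.5] open 0.334 q [ 0.14  0.53  1.63 -0.    0.99  0.09]
[-0.0024, -0.0203, -0.0038, -0.0336, 33]
```

Request:
drive_tool(
  steps=[
    [-0.002,-0.01,0.01,-0.017,33],
    [-0.001,-0.01,0.03,-0.017,33],
    [0,0,0,0,33],
  ],
)

```text
t: 1.8
ee_pos: [0.5981, 0.1662, 0.3145]
orientation: [0.002, 0.999, 0.038, -0.003]
contact_force: [-0.3, -0.2, -0.1]
opening: 0.329
```

```bash
python3 - <<'E'
from h import *
plan([.595,.171,.062],.084,33)
im=read_camera("scene");crop("",im,240,160,380,265,5,"pics/d1.png")
E
```

```text
t 1.8 grasp [0.5972 0.1656 0.1435] yaw 0.0756 tilt 0.0066 F [-0.3 -0.2 -0.1] open 0.329 q [ 0.17  0.58  1.66 -0.    0.9   0.09]
[-0.0009, -0.0028, 0.0408, -0.0042, 33]
[-0.0009, -0.0028, 0.0408, -0.0042, 33]
```

View pics/d1.png

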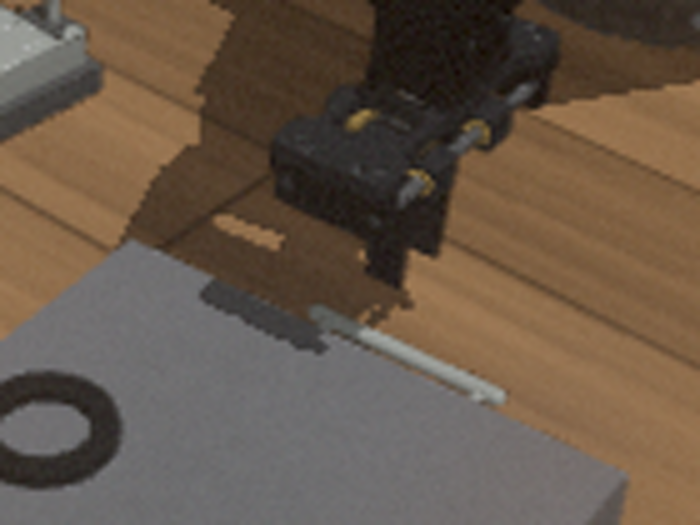

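The gripper is above the handle bar (crop 410,350), with the fingers either side of it. I'll go down next.

Request:
drive_tool(
  steps=[
    [-0.002,-0.005,0.02,-0.008,33],
    [0,0,0.025,0,33],
    [0,0,0.02,0,33],
    [0,0,0.014,0,33],
    [0,0,0,0,33],
  ],
)

```text
t: 2.35
ee_pos: [0.5966, 0.1725, 0.2422]
orientation: [0.001, 0.999, 0.043, 0.002]
contact_force: [-0.1, 0.3, 0.9]
opening: 0.328
```

```bash
python3 -c "
from h import *
plan([.595,.171,.062],.084,0)"
```

```text
t 2.35 grasp [0.5975 0.1722 0.0712] yaw 0.0865 tilt 0.0053 F [-0.1  0.3  0.9] open 0.328 q [ 0.18  0.68  1.71 -0.    0.75  0.09]
[-0.0026, 0.001, 0.0092, 0.0025, 0]
```

Request:
drive_tool(
  steps=[
    [-0.002,0.001,0.008,0,33],
    [0,0,0,0,0],
    [0,0,0,0,0],
    [0,0,0,0,0],
    [0,0,0,0,0],
  ],
  squeeze=25,
)

```text
t: 2.85
ee_pos: [0.5944, 0.1715, 0.2369]
orientation: [0.001, 0.999, 0.043, 0.003]
contact_force: [-3.6, -0.1, -6.2]
opening: 0.104
```

Request:
drive_tool(
  steps=[
    [0,0,0,0,0],
    [-0.005,0,0,0,0],
    [-0.015,0,0,0,0],
    [-0.02,0,0,0,0],
    [-0.02,0,0,0,0],
  ],
)

```text
t: 3.35
ee_pos: [0.535, 0.1662, 0.2368]
orientation: [0.0, 0.999, 0.043, 0.007]
contact_force: [1.2, 1.1, -2.9]
opening: 0.109
```

```bash
python3 -c "
from h import *
plan([.595-.155*.9965,.171-.155*.084,.062],.084,0,step=.02)"
```

```text
t 3.35 grasp [0.5373 0.1662 0.0658] yaw 0.0859 tilt 0.0135 F [ 1.2  1.1 -2.9] open 0.109 q [ 0.18  0.62  1.87 -0.    0.63  0.1 ]
[-0.0194, -0.0, 0.0008, 0.0004, 0]
[-0.0194, -0.0, 0.0008, 0.0004, 0]
[-0.0194, -0.0, 0.0008, 0.0004, 0]
[-0.0194, 0.0, 0.0008, 0.0004, 0]
[-0.0194, 0.0, 0.0008, 0.0004, 0]
```

Request:
drive_tool(
  steps=[
    [-0.02,0,0,0,0],
    [-0.02,0,0,0,0],
    [-0.02,0,0,0,0],
    [-0.02,0,0,0,0],
    [-0.012,0,0,0,0],
  ],
)

```text
t: 3.85
ee_pos: [0.4392, 0.158, 0.2368]
orientation: [-0.0, 0.999, 0.043, 0.01]
contact_force: [1.8, 0.6, -7.9]
opening: 0.108
```

```bash
python3 -c "
from h import *
plan([.595-.155*.9965,.171-.155*.084,.062],.084,0,step=.02)"
```

```text
t 3.85 grasp [0.4428 0.1582 0.0658] yaw 0.0859 tilt 0.0206 F [ 1.8  0.6 -7.9] open 0.108 q [ 0.2   0.54  2.1  -0.01  0.48  0.12]
[-0.0022, 0.0, 0.0038, 0.0019, 0]
```

Request:
drive_tool(
  steps=[
    [0,0,0,0,33],
    [0,0,0,0,33],
    [0,0,0,0,33],
    [0,0,-0.02,0,33],
    [0,0,-0.04,0,33],
  ],
)

```text
t: 4.35
ee_pos: [0.4395, 0.1579, 0.2958]
orientation: [0.0, 0.999, 0.043, 0.009]
contact_force: [-0.5, 0.6, 0.0]
opening: 0.331
```

Request:
drive_tool(
  steps=[
    [0,0,-0.04,0,80],
    [0,0,-0.04,0,80],
    [0,0.04,-0.02,0,80],
    [0,0.045,0,0,80],
    [0,0.045,0,0,80],
  ],
)

```text
t: 4.85
ee_pos: [0.4517, 0.0284, 0.4062]
orientation: [0.0, 0.999, 0.047, 0.015]
contact_force: [0.7, -0.3, -0.5]
opening: 0.691
```

```bash
python3 - <<'E'
from h import *
s,R=pose();print(s["t"],s["ee_pos"],R.round(4))
for n in("top","scene"):
  im=read_camera(n);np.save(f"pics/{n}1.npy",im);cv2.imwrite(f"pics/{n}1.png",im[:,:,::-1])
crop("",np.load("pics/top1.npy"),160,100,300,260,4,"pics/e1.png")
crop("",np.load("pics/scene1.npy"),200,160,380,310,4,"pics/e2.png")
E
```

```text
4.85 [0.45171263 0.02843474 0.4061628 ] [[ 0.9952  0.0932  0.0302]
 [ 0.0932 -0.9956  0.0014]
 [ 0.0302  0.0014 -0.9995]]
```

View pics/e1.png

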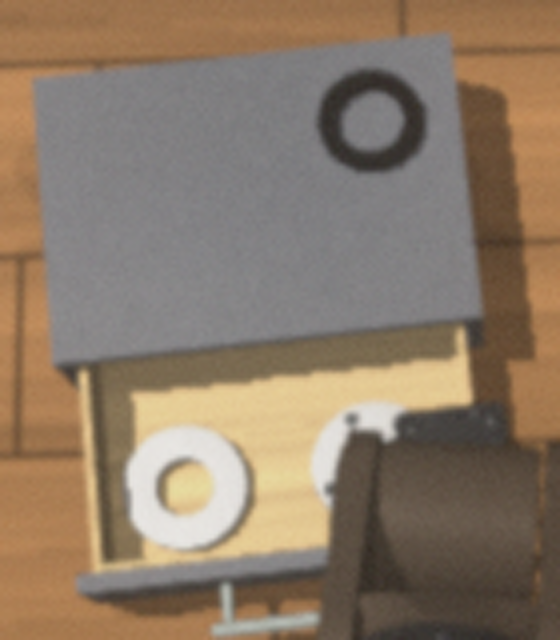

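View pics/e2.png

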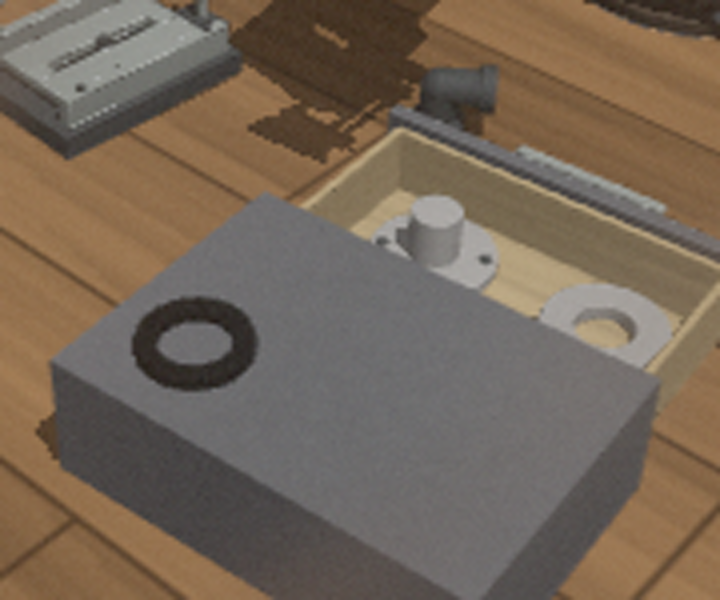

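```bash
python3 - <<'E'
from h import *
p=px2w("scene",200+(437-1.5)/4,160+(214-1.5)/4,.072);print("hub scene",p)
l=px2w("top",160+(312-1.5)/4,100+(465-1.5)/4,.032);print("flange left edge",l, "top edge",px2w("top",160+376/4,100+401/4,.032))
plan([.51,.085,.2],.084,85)
E
```

```text
hub scene [0.56582429 0.10516375 0.072     ]
flange left edge [0.56261328 0.14870254 0.032     ] top edge [0.6099248 0.0977802 0.032    ]
t 4.95 grasp [0.4574 0.0259 0.2348] yaw 0.0875 tilt 0.0297 F [ 0.9  0.8 -0.3] open 0.77 q [-0.09  0.24  1.96  0.    0.91 -0.18]
[0.0288, -0.0271, 0.0174, 0.0017, 85]
[0.0287, -0.0272, 0.0174, 0.0017, 85]
```

Request:
drive_tool(
  steps=[
    [0.03,0.03,0,0,90],
    [0.03,0.04,0,0,90],
    [0.02,0.045,0,0,90],
    [0,0.045,0,0,90],
    [0,0.03,0,0,90],
  ],
)

```text
t: 5.45
ee_pos: [0.5535, -0.1614, 0.4095]
orientation: [0.0, 0.999, 0.045, 0.016]
contact_force: [-0.5, 1.0, -0.7]
opening: 0.898
```

```bash
python3 - <<'E'
from h import *
s,R=pose();print(s["t"],s["ee_pos"],R.round(4))
for n in("top","scene"):
  im=read_camera(n);np.save(f"pics/{n}2.npy",im)
crop("",np.load("pics/top2.npy"),160,150,300,270,5,"pics/f1.png")
crop("",np.load("pics/scene2.npy"),270,180,380,260,7,"pics/f2.png")
E
```

```text
5.45 [ 0.55348204 -0.1613611   0.4094724 ] [[ 9.955e-01  8.920e-02  3.290e-02]
 [ 8.920e-02 -9.960e-01  8.000e-04]
 [ 3.290e-02  2.100e-03 -9.995e-01]]
```

View pics/f1.png

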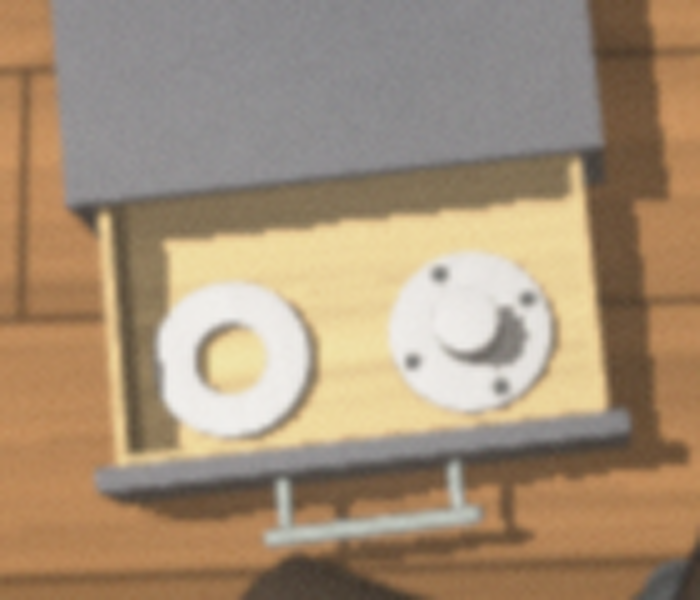

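View pics/f2.png

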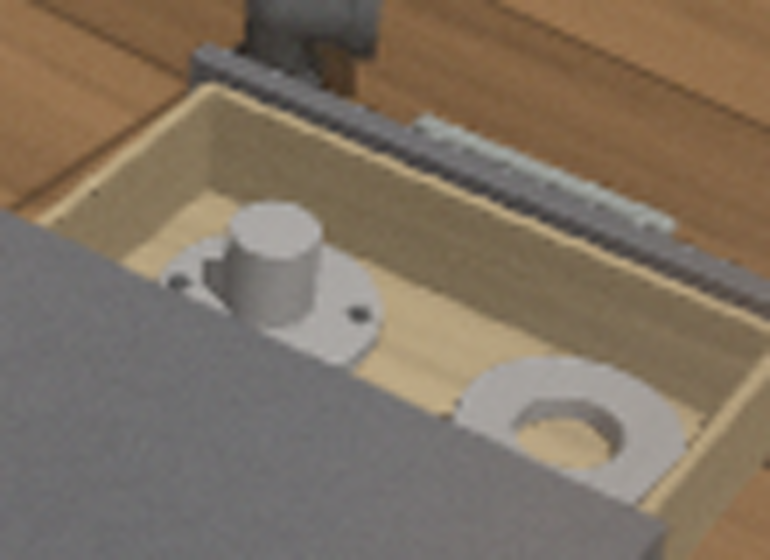

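```bash
cat >> h.py <<'E'
def tilt():
    s,R=pose();q=s["joint_pos"];print("sum",(q[1]+q[2]+q[4]-np.pi).round(4),"q4",q[3].round(4),"zt",R[:,2].round(4),"dq",s["dq"].round(3),"F",s["contact_force"].round(1))
E
python3 - <<'E'
from h import *
T=lambda u,v,z:px2w("top",160+(u-2)/5,150+(v-2)/5,z)
print("flange",T(471,330.5,.032),"hubtop",T(465,318,.072))
S=lambda u,v,z:px2w("scene",270+(u-3)/7,180+(v-3)/7,z)
print("hub",S(275,230,.072)); tilt()
plan([.563,.10,.2],.084,90)
E
```

```text
flange [0.56168478 0.09917135 0.032     ] hubtop [0.56251493 0.10002002 0.072     ]
hub [0.56320435 0.10306123 0.072     ]
sum -0.0301 q4 0.0156 zt [ 3.290e-02  4.000e-04 -9.995e-01] dq [ 0.06  -0.028  0.051  0.011 -0.001  0.054] F [-0.3  0.7 -0.6]
t 5.55 grasp [ 0.559  -0.162   0.2384] yaw 0.0868 tilt 0.0329 F [-0.3  0.7 -0.6] open 0.901 q [-0.4   0.41  1.68  0.02  1.02 -0.5 ]
[0.0045, -0.0434, 0.0064, 0.0005, 90]
[0.0044, -0.0434, 0.0064, 0.0005, 90]
[0.0044, -0.0434, 0.0064, 0.0005, 90]
[0.0044, -0.0434, 0.0064, 0.0005, 90]
[0.0044, -0.0434, 0.0064, 0.0005, 90]
[0.0044, -0.0435, 0.0064, 0.0005, 90]
```

Request:
drive_tool(
  steps=[
    [0,0,0,0,90],
    [0,0,0,0,90],
    [0,0,0,0,90],
  ],
)

```text
t: 5.85
ee_pos: [0.5538, -0.1601, 0.4091]
orientation: [0.0, 0.999, 0.044, 0.016]
contact_force: [0.3, 0.6, -0.3]
opening: 0.898
```

```bash
python3 -c "
from h import *
tilt()"
```

```text
sum -0.0294 q4 0.0161 zt [ 0.0324  0.0012 -0.9995] dq [ 0.016 -0.003  0.003  0.002  0.001  0.006] F [ 0.3  0.6 -0.3]
```

Request:
drive_tool(
  steps=[
    [0.0045,-0.044,0,0,90],
    [0.0045,-0.044,0,0,90],
    [0.0045,-0.044,0,0,90],
    [0.0045,-0.044,0,0,90],
    [0.0045,-0.044,0,0,90],
  ],
)

```text
t: 6.35
ee_pos: [0.556, 0.0686, 0.4103]
orientation: [0.0, 0.999, 0.043, 0.017]
contact_force: [0.8, -0.3, -0.0]
opening: 0.898
```

```bash
python3 -c "
from h import *
tilt();plan([.563,.10,.2],.084,90)"
```

```text
sum -0.0347 q4 0.0005 zt [ 3.470e-02  6.000e-04 -9.994e-01] dq [ 0.85   0.055 -0.107 -0.031  0.039  0.853] F [ 0.8 -0.3 -0. ]
t 6.35 grasp [0.5619 0.0687 0.2394] yaw 0.0852 tilt 0.0347 F [ 0.8 -0.3 -0. ] open 0.898 q [ 0.    0.39  1.72  0.    1.   -0.08]
[0.0019, -0.0156, 0.0197, 0.0006, 90]
[0.0019, -0.0156, 0.0197, 0.0006, 90]
```

Request:
drive_tool(
  steps=[
    [0.002,-0.016,0.0,0,90],
    [0,-0.01,0,0,90],
    [0,0,0,0,90],
  ],
)

```text
t: 6.65
ee_pos: [0.5537, 0.1032, 0.4111]
orientation: [-0.0, 0.999, 0.047, 0.018]
contact_force: [0.7, 0.5, -0.3]
opening: 0.9
```

```bash
python3 -c "
from h import *
tilt();plan([.563,.10,.2],.084,90)"
```

```text
sum -0.0357 q4 -0.0008 zt [ 0.0357  0.0017 -0.9994] dq [ 0.005 -0.002  0.004 -0.006 -0.002 -0.009] F [ 0.7  0.5 -0.3]
t 6.65 grasp [0.5598 0.1035 0.2402] yaw 0.0947 tilt 0.0357 F [ 0.7  0.5 -0.3] open 0.9 q [ 0.07  0.39  1.71 -0.    1.   -0.03]
[0.0029, 0.0038, 0.0402, 0.0107, 90]
```

Request:
drive_tool(
  steps=[
    [0,0,0.03,0,90],
    [0,0,0.03,0,90],
    [0,0,0.03,0,90],
    [0,0,0,0,90],
  ],
)

```text
t: 7.05
ee_pos: [0.5568, 0.1013, 0.3204]
orientation: [0.0, 0.999, 0.047, 0.02]
contact_force: [-0.9, -0.3, 0.3]
opening: 0.899
```

```bash
python3 -c "
from h import *
tilt();plan([.563,.10,.2],.084,90)"
```

```text
sum -0.0398 q4 -0.0015 zt [ 0.0398  0.0014 -0.9992] dq [-0.012 -0.053 -0.046 -0.001  0.044 -0.005] F [-0.9 -0.3  0.3]
t 7.05 grasp [0.5636 0.1016 0.1495] yaw 0.0944 tilt 0.0398 F [-0.9 -0.3  0.3] open 0.899 q [ 0.06  0.5   1.8  -0.    0.79 -0.03]
[-0.0004, 0.0007, -0.0252, 0.0052, 90]
[-0.0004, 0.0008, -0.0252, 0.0052, 90]
```

Request:
drive_tool(
  steps=[
    [0,0,-0.01,0,90],
    [0,0,-0.01,0,90],
    [0,0,-0.01,0,90],
    [0,0,-0.01,0,90],
    [0,0,-0.01,0,90],
  ],
)

```text
t: 7.55
ee_pos: [0.555, 0.0996, 0.3794]
orientation: [0.0, 0.999, 0.046, 0.023]
contact_force: [0.1, 0.2, -0.2]
opening: 0.899
```

```bash
python3 -c "
from h import *
tilt();plan([.563,.10,.2],.084,90)"
```

```text
sum -0.0451 q4 -0.0015 zt [ 0.045   0.0015 -0.999 ] dq [-0.001 -0.151 -0.115 -0.     0.249 -0.001] F [ 0.1  0.2 -0.2]
t 7.55 grasp [0.5627 0.0999 0.2085] yaw 0.0925 tilt 0.0451 F [ 0.1  0.2 -0.2] open 0.899 q [ 0.06  0.43  1.75 -0.    0.92 -0.03]
[0.0003, -0.0001, 0.0085, 0.0085, 90]
```

Request:
drive_tool(
  steps=[
    [0,0,0,0.14,70],
    [0,0,0,0.14,70],
    [0,0,0,0.14,70],
    [0,0,0,0.14,70],
    [0,0,0,0.14,70],
  ],
)

```text
t: 8.05
ee_pos: [0.5543, 0.0999, 0.3879]
orientation: [-0.01, 0.95, -0.31, 0.026]
contact_force: [-1.2, -0.5, -1.0]
opening: 0.701
```

```bash
python3 -c "
from h import *
tilt();plan([.5625,.1005,.2],-1.48,70)"
```

```text
sum -0.055 q4 -0.0015 zt [ 0.0549  0.0021 -0.9985] dq [ 2.000e-03 -1.900e-02 -1.000e-02  1.000e-03  1.400e-02  1.448e+00] F [-1.2 -0.5 -1. ]
t 8.05 grasp [0.5637 0.1003 0.2172] yaw -0.6315 tilt 0.055 F [-1.2 -0.5 -1. ] open 0.701 q [ 0.06  0.42  1.74 -0.    0.93  0.69]
[-0.0002, 0.0001, 0.0025, 0.1212, 70]
[-0.0001, 0.0001, 0.0025, 0.1212, 70]
[-0.0001, 0.0001, 0.0025, 0.1212, 70]
[-0.0001, 0.0001, 0.0025, 0.1212, 70]
[-0.0001, 0.0001, 0.0025, 0.1212, 70]
[-0.0001, 0.0002, 0.0025, 0.1212, 70]
[-0.0001, 0.0002, 0.0025, 0.1212, 70]
```

Request:
drive_tool(
  steps=[
    [0,0,0,0.14,70],
    [0,0,0,0.14,70],
    [0,0,0,0.14,70],
    [0,0,0,0.14,70],
    [0,0,0,0.14,70],
  ],
)

```text
t: 8.55
ee_pos: [0.5536, 0.1003, 0.3941]
orientation: [-0.02, 0.777, -0.629, 0.023]
contact_force: [0.6, 0.1, 1.3]
opening: 0.701
```

```bash
python3 -c "
from h import *
tilt();plan([.5625,.1005,.2],-1.48,70)"
```

```text
sum -0.0609 q4 -0.0015 zt [ 0.0608  0.0026 -0.9981] dq [ 4.000e-03 -1.700e-02 -1.000e-02  1.000e-03  1.500e-02  1.448e+00] F [0.6 0.1 1.3]
t 8.55 grasp [0.564  0.1007 0.2235] yaw -1.3605 tilt 0.0609 F [0.6 0.1 1.3] open 0.701 q [ 0.06  0.41  1.74 -0.    0.93  1.42]
[-0.0001, 0.0015, 0.0235, 0.1195, 70]
```

Request:
drive_tool(
  steps=[
    [0,0,0.01,0.1,70],
    [0,0,0.005,0.02,70],
    [0,0,0.005,0,70],
    [0,0,0.005,0,70],
    [0,0,0.005,0,70],
  ],
)

```text
t: 9.05
ee_pos: [0.5553, 0.1006, 0.3676]
orientation: [-0.024, 0.737, -0.675, 0.024]
contact_force: [0.8, 0.7, 0.1]
opening: 0.699
```

```bash
python3 -c "
from h import *
tilt();plan([.5625,.1005,.2],-1.48,70)"
```

```text
sum -0.0667 q4 -0.0015 zt [ 0.0666  0.003  -0.9978] dq [ 0.002  0.067  0.047 -0.001 -0.115 -0.017] F [0.8 0.7 0.1]
t 9.05 grasp [0.5666 0.1011 0.197 ] yaw -1.4821 tilt 0.0667 F [0.8 0.7 0.1] open 0.699 q [ 0.06  0.44  1.77 -0.    0.87  1.55]
[0.0002, 0.0042, -0.003, -0.0021, 70]
```

Request:
drive_tool(
  steps=[
    [0,0,0.003,0,70],
    [0,0,0.003,0,70],
    [0,0,0.003,0,70],
    [0,0,0.003,0,70],
    [0,0,0.003,0,70],
  ],
)

```text
t: 9.55
ee_pos: [0.5564, 0.1007, 0.3511]
orientation: [-0.023, 0.738, -0.674, 0.023]
contact_force: [0.3, -0.4, 0.2]
opening: 0.701
```

```bash
python3 -c "
from h import *
tilt();plan([.5625,.1005,.2],-1.48,70)"
```

```text
sum -0.0661 q4 -0.0016 zt [ 0.066   0.0029 -0.9978] dq [-0.001  0.042  0.028 -0.001 -0.072 -0.003] F [ 0.3 -0.4  0.2]
t 9.55 grasp [0.5677 0.1012 0.1805] yaw -1.4796 tilt 0.0661 F [ 0.3 -0.4  0.2] open 0.701 q [ 0.06  0.46  1.78 -0.    0.83  1.54]
[0.0002, 0.0053, -0.0195, 0.0004, 70]
```

Request:
drive_tool(
  steps=[
    [0,0,0,0,70],
    [0,0,0,0,70],
  ],
)

```text
t: 9.75
ee_pos: [0.5565, 0.1006, 0.3506]
orientation: [-0.023, 0.738, -0.674, 0.023]
contact_force: [0.7, 0.3, -0.2]
opening: 0.698
```

```bash
python3 -c "
from h import *
tilt()"
```

```text
sum -0.0653 q4 -0.0016 zt [ 0.0652  0.0029 -0.9979] dq [-0.002  0.002  0.002 -0.002 -0.001 -0.   ] F [ 0.7  0.3 -0.2]
```

Request:
drive_tool(
  steps=[
    [0,0,-0.04,0,70],
  ],
)

```text
t: 9.85
ee_pos: [0.5536, 0.1004, 0.3871]
orientation: [-0.02, 0.738, -0.674, 0.02]
contact_force: [0.4, 0.3, 0.7]
opening: 0.701
```

```bash
python3 -c "
from h import *
tilt()"
```

```text
sum -0.0574 q4 -0.0015 zt [ 0.0573  0.0024 -0.9984] dq [ 0.002 -0.573 -0.449  0.002  0.956 -0.002] F [0.4 0.3 0.7]
```

Request:
drive_tool(
  steps=[
    [0,0,0,0,70],
  ],
)

```text
t: 9.95
ee_pos: [0.5541, 0.1005, 0.3913]
orientation: [-0.023, 0.738, -0.674, 0.023]
contact_force: [0.9, -0.2, 0.5]
opening: 0.699
```

```bash
python3 -c "
from h import *
tilt()"
```

```text
sum -0.0642 q4 -0.0015 zt [ 0.0641  0.0028 -0.9979] dq [-0.003  0.086  0.087 -0.001 -0.065 -0.   ] F [ 0.9 -0.2  0.5]
```

Request:
drive_tool(
  steps=[
    [0,0,0,0,70],
  ],
)

```text
t: 10.05
ee_pos: [0.5539, 0.1005, 0.3915]
orientation: [-0.023, 0.738, -0.674, 0.023]
contact_force: [-0.4, 0.2, -0.3]
opening: 0.698
```

```bash
python3 -c "
from h import *
tilt();plan([.5625,.1005,.2],-1.48,70)"
```

```text
sum -0.0647 q4 -0.0015 zt [ 0.0646  0.0028 -0.9979] dq [ 0.002 -0.038 -0.039 -0.     0.019 -0.001] F [-0.4  0.2 -0.3]
t 10.05 grasp [0.5649 0.101  0.2208] yaw -1.4794 tilt 0.0647 F [-0.4  0.2 -0.3] open 0.698 q [ 0.06  0.41  1.74 -0.    0.92  1.54]
[0.0003, 0.0024, 0.0208, 0.0006, 70]
```

Request:
drive_tool(
  steps=[
    [0,0,-0.04,0,70],
    [0,0,0.0005,0,70],
    [0,0,0,0,70],
    [0,0,0,0,70],
  ],
)

```text
t: 10.45
ee_pos: [0.5512, 0.1004, 0.4305]
orientation: [-0.022, 0.738, -0.674, 0.022]
contact_force: [-0.1, -0.2, 0.6]
opening: 0.7
```

```bash
python3 -c "
from h import *
tilt();plan([.5625,.1005,.2],-1.48,70)"
```

```text
sum -0.0634 q4 -0.0014 zt [ 0.0633  0.0028 -0.998 ] dq [-0.001  0.01   0.019  0.001 -0.006 -0.003] F [-0.1 -0.2  0.6]
t 10.45 grasp [0.562  0.1008 0.2599] yaw -1.4795 tilt 0.0634 F [-0.1 -0.2  0.6] open 0.7 q [ 0.06  0.37  1.7  -0.    1.01  1.54]
[0.0002, -0.0002, 0.0299, 0.0003, 70]
[0.0002, -0.0002, 0.0299, 0.0003, 70]
```

Request:
drive_tool(
  steps=[
    [0,0,0.02,-0.14,70],
    [0,0,0.005,-0.14,70],
    [0,0,0.005,-0.14,70],
    [0,0,0.005,-0.14,70],
    [0,0,0.005,-0.14,70],
  ],
)

```text
t: 10.95
ee_pos: [0.5537, 0.1004, 0.3852]
orientation: [-0.012, 0.929, -0.369, 0.027]
contact_force: [-0.2, 0.1, 0.3]
opening: 0.7
```

```bash
python3 -c "
from h import *
tilt();plan([.5625,.1005,.2],-1.48,70)"
```

```text
sum -0.0584 q4 -0.0015 zt [ 0.0583  0.0024 -0.9983] dq [-1.000e-03  7.900e-02  6.400e-02  0.000e+00 -1.240e-01 -1.449e+00] F [-0.2  0.1  0.3]
t 10.95 grasp [0.5637 0.1008 0.2145] yaw -0.7562 tilt 0.0584 F [-0.2  0.1  0.3] open 0.7 q [ 0.06  0.42  1.75 -0.    0.92  0.82]
[-0.0001, 0.0002, 0.0024, 0.1206, 70]
[-0.0001, 0.0002, 0.0024, 0.1206, 70]
[-0.0001, 0.0002, 0.0024, 0.1206, 70]
[-0.0, 0.0002, 0.0024, 0.1206, 70]
[-0.0, 0.0002, 0.0024, 0.1206, 70]
[0.0, 0.0002, 0.0024, 0.1206, 70]
```

Request:
drive_tool(
  steps=[
    [0,0,0,-0.14,70],
    [0,0,0,-0.14,70],
    [0,0,0,-0.14,70],
    [0,0,0,-0.14,70],
    [0,0,0,-0.14,70],
  ],
)

```text
t: 11.45
ee_pos: [0.5536, 0.1004, 0.3789]
orientation: [-0.001, 1.0, -0.013, 0.024]
contact_force: [-0.2, -0.6, 1.1]
opening: 0.7
```

```bash
python3 -c "
from h import *
tilt();plan([.5625,.1005,.2],-1.48,70)"
```

```text
sum -0.049 q4 -0.0015 zt [ 0.0489  0.0019 -0.9988] dq [ 0.     0.014  0.007  0.    -0.006 -1.451] F [-0.2 -0.6  1.1]
t 11.45 grasp [0.562  0.1007 0.2081] yaw -0.0254 tilt 0.049 F [-0.2 -0.6  1.1] open 0.7 q [ 0.06  0.43  1.75 -0.    0.91  0.09]
[0.0, 0.0, 0.0007, 0.1322, 70]
[0.0001, 0.0, 0.0007, 0.1322, 70]
[0.0001, 0.0, 0.0007, 0.1322, 70]
[0.0001, -0.0, 0.0007, 0.1322, 70]
[0.0001, -0.0, 0.0007, 0.1322, 70]
[0.0, -0.0, 0.0007, 0.1322, 70]
[0.0, -0.0, 0.0007, 0.1322, 70]
[0.0, -0.0, 0.0007, 0.1322, 70]
[0.0, -0.0, 0.0007, 0.1322, 70]
[0.0, -0.0, 0.0007, 0.1322, 70]
[0.0, -0.0, 0.0007, 0.1322, 70]
```

Request:
drive_tool(
  steps=[
    [0,0,0,-0.05,70],
    [0,0,0,0.02,70],
    [0,0,0,-0.02,70],
    [0,0,0,0.02,70],
    [0,0,0,-0.02,70],
  ],
)

```text
t: 11.95
ee_pos: [0.5536, 0.1003, 0.3756]
orientation: [-0.0, 1.0, 0.013, 0.022]
contact_force: [-0.1, -0.6, 0.4]
opening: 0.698
```

```bash
python3 -c "
from h import *
tilt();plan([.5625,.1005,.2],-1.48,70)"|head -2
```

```text
sum -0.044 q4 -0.0016 zt [ 0.044   0.0015 -0.999 ] dq [-0.002  0.004  0.001  0.    -0.002 -0.239] F [-0.1 -0.6  0.4]
t 11.95 grasp [0.5611 0.1006 0.2048] yaw 0.0255 tilt 0.044 F [-0.1 -0.6  0.4] open 0.698 q [ 0.06  0.43  1.76 -0.    0.91  0.04]
```

Request:
drive_tool(
  steps=[
    [0,0,0,0.02,70],
    [0,0,0,-0.02,70],
    [0,0,0,0.02,70],
    [0,0,0,-0.02,70],
    [0,0,0,0.02,70],
  ],
)

```text
t: 12.45
ee_pos: [0.5535, 0.1003, 0.3757]
orientation: [-0.001, 1.0, 0.002, 0.022]
contact_force: [0.4, 0.9, 0.3]
opening: 0.697
```

```bash
python3 -c "
from h import *
tilt();plan([.5625,.1005,.2],-1.48,70)"|head -2
```

```text
sum -0.0442 q4 -0.0015 zt [ 0.0441  0.0015 -0.999 ] dq [-0.001 -0.001 -0.001 -0.001  0.     0.25 ] F [0.4 0.9 0.3]
t 12.45 grasp [0.5611 0.1006 0.2048] yaw 0.0045 tilt 0.0442 F [0.4 0.9 0.3] open 0.697 q [ 0.06  0.43  1.76 -0.    0.91  0.06]
```

Request:
drive_tool(
  steps=[
    [0,0,0,-0.14,70],
    [0,0,0,-0.14,70],
    [0,0,0,-0.14,70],
    [0,0,0,-0.14,70],
    [0,0,0,-0.14,70],
  ],
)

```text
t: 12.95
ee_pos: [0.5535, 0.1003, 0.3758]
orientation: [0.007, 0.935, 0.354, 0.021]
contact_force: [0.7, -0.0, -0.6]
opening: 0.702
```

Request:
drive_tool(
  steps=[
    [0,0,0,-0.14,70],
    [0,0,0,-0.14,70],
    [0,0,0,-0.14,70],
    [0,0,0,-0.14,70],
    [0,0,0,-0.14,70],
  ],
)

```text
t: 13.45
ee_pos: [0.5535, 0.1003, 0.376]
orientation: [0.014, 0.749, 0.662, 0.017]
contact_force: [-0.6, 0.4, -0.4]
opening: 0.7
```

```bash
python3 -c "
from h import *
tilt();plan([.5625,.1005,.15],1.57,70)"
```

```text
sum -0.0449 q4 -0.0015 zt [ 0.0449  0.0016 -0.999 ] dq [ 0.00e+00  0.00e+00  0.00e+00  1.00e-03 -0.00e+00 -1.44e+00] F [-0.6  0.4 -0.4]
t 13.45 grasp [0.5612 0.1006 0.2052] yaw 1.4486 tilt 0.0449 F [-0.6  0.4 -0.4] open 0.7 q [ 0.06  0.43  1.76 -0.    0.91 -1.39]
[0.0, 0.0007, 0.0276, -0.0607, 70]
[-0.0, 0.0007, 0.0276, -0.0607, 70]
```

Request:
drive_tool(
  steps=[
    [0,0,0.02,-0.06,70],
    [0,0,0.005,-0.06,70],
    [0,0,0.003,0.01,70],
    [0,0,0,0.01,70],
    [0,0,0,0.01,70],
  ],
)

```text
t: 13.95
ee_pos: [0.5549, 0.1004, 0.3479]
orientation: [0.016, 0.718, 0.696, 0.017]
contact_force: [0.4, -0.1, 0.1]
opening: 0.695
```

```bash
python3 -c "
from h import *
tilt();plan([.5625,.1005,.15],1.57,70)"
```

```text
sum -0.0465 q4 -0.0015 zt [ 0.0465  0.0017 -0.9989] dq [ 0.001  0.001 -0.    -0.     0.002  0.126] F [ 0.4 -0.1  0.1]
t 13.95 grasp [0.5629 0.1007 0.177 ] yaw 1.5391 tilt 0.0466 F [ 0.4 -0.1  0.1] open 0.695 q [ 0.06  0.47  1.78 -0.    0.85 -1.48]
[-0.0002, -0.0004, 0.027, -0.0309, 70]
```

Request:
drive_tool(
  steps=[
    [0,0,0,-0.01,70],
    [0,0,0,-0.01,70],
    [0,0,0,-0.01,70],
    [0,0,0,0.01,70],
    [0,0,0,0.01,70],
  ],
)

```text
t: 14.45
ee_pos: [0.5549, 0.1004, 0.349]
orientation: [0.016, 0.715, 0.699, 0.018]
contact_force: [-0.4, 0.0, -0.0]
opening: 0.7
```

```bash
python3 -c "
from h import *
tilt();plan([.5625,.1005,.15],1.57,70)"
```

```text
sum -0.0484 q4 -0.0015 zt [ 0.0483  0.0019 -0.9988] dq [ 0.001 -0.     0.     0.001  0.     0.102] F [-0.4  0.  -0. ]
t 14.45 grasp [0.5632 0.1007 0.1782] yaw 1.5474 tilt 0.0484 F [-0.4  0.  -0. ] open 0.7 q [ 0.06  0.46  1.78 -0.    0.85 -1.48]
[-0.0002, -0.0007, 0.0282, -0.0226, 70]
```

Request:
drive_tool(
  steps=[
    [0,-0.002,0.03,0,70],
    [0,-0.001,0.03,0,70],
    [0,-0.001,0.025,0,70],
    [0,-0.001,0.015,0,70],
    [0,0,0,0,70],
  ],
)

```text
t: 14.95
ee_pos: [0.5553, 0.1008, 0.2469]
orientation: [0.017, 0.716, 0.697, 0.019]
contact_force: [-0.4, -0.3, 0.6]
opening: 0.699
```

```bash
python3 -c "
from h import *
tilt();plan([.5625,.1005,.056],1.57,70)
im=read_camera('scene');crop('',im,270,160,380,260,6,'pics/g1.png')"
```

```text
sum -0.0523 q4 -0.002 zt [ 0.0522  0.0021 -0.9986] dq [-0.    -0.014 -0.013  0.     0.016  0.004] F [-0.4 -0.3  0.6]
t 14.95 grasp [0.5642 0.1011 0.0761] yaw 1.5438 tilt 0.0523 F [-0.4 -0.3  0.6] open 0.699 q [ 0.06  0.61  1.87 -0.    0.62 -1.48]
[-0.0007, -0.0017, 0.0201, -0.0262, 70]
```

View pics/g1.png

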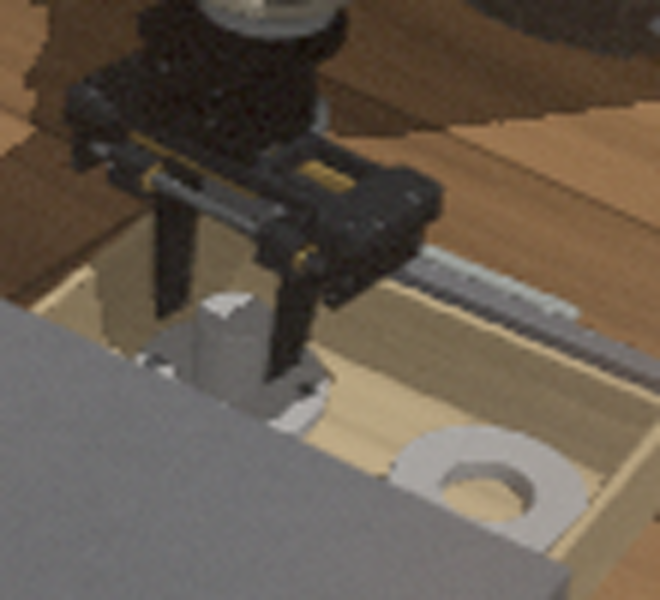

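The fingers stand either side of the hub (crop 225,340). Go down and close.

Request:
drive_tool(
  steps=[
    [-0.001,-0.002,0.009,0,70],
    [0,-0.001,0.009,0,70],
    [0,0,0,0,70],
    [0,0,0,0,30],
    [0,0,0,0,30],
  ],
  squeeze=30,
)

```text
t: 15.5
ee_pos: [0.5539, 0.0999, 0.2311]
orientation: [0.019, 0.717, 0.697, 0.022]
contact_force: [0.0, -0.2, 0.7]
opening: 0.582
```

Request:
drive_tool(
  steps=[
    [0,0,0,0,30],
    [0,0,0,0,30],
    [0,0,0,0,30],
  ],
)

```text
t: 15.8
ee_pos: [0.5539, 0.1, 0.2317]
orientation: [0.02, 0.716, 0.697, 0.022]
contact_force: [0.0, -0.4, -3.3]
opening: 0.414
```

```bash
python3 -c "
from h import *
tilt();plan([.5625,.1005,.056],1.57,30)"
```

```text
sum -0.0587 q4 -0.0019 zt [ 0.0586  0.0026 -0.9983] dq [-0.     0.     0.     0.001 -0.    -0.001] F [ 0.  -0.4 -3.3]
t 15.8 grasp [0.5639 0.1004 0.061 ] yaw 1.5433 tilt 0.0587 F [ 0.  -0.4 -3.3] open 0.414 q [ 0.06  0.63  1.88 -0.    0.57 -1.48]
[0.0, -0.0014, 0.005, -0.0267, 30]
```

Request:
drive_tool(
  steps=[
    [0,0,-0.01,0,30],
    [0,0,-0.02,0,30],
    [0,0.001,-0.025,0,30],
    [0,0.001,-0.025,0,30],
    [0,0.001,-0.02,0,30],
  ],
)

```text
t: 16.3
ee_pos: [0.5501, 0.0995, 0.3337]
orientation: [0.017, 0.717, 0.697, 0.019]
contact_force: [1.1, -0.4, -3.6]
opening: 0.421
```

Request:
drive_tool(
  steps=[
    [0,0,0,0,30],
    [0,0,0,0,30],
  ],
)

```text
t: 16.5
ee_pos: [0.5497, 0.0995, 0.3364]
orientation: [0.018, 0.717, 0.697, 0.02]
contact_force: [-1.1, 0.2, -4.2]
opening: 0.416
```

```bash
python3 -c "
from h import *
tilt();plan([.538,-.289,.16],1.49,30,step=.04)
im=read_camera('scene');crop('',im,250,110,390,230,5,'pics/g2.png')"
```

```text
sum -0.0542 q4 -0.0015 zt [ 0.0542  0.0023 -0.9985] dq [ 0.002 -0.018 -0.008  0.     0.01  -0.   ] F [-1.1  0.2 -4.2]
t 16.5 grasp [0.559  0.0999 0.1657] yaw 1.5433 tilt 0.0542 F [-1.1  0.2 -4.2] open 0.416 q [ 0.06  0.47  1.81 -0.    0.8  -1.48]
[-0.0389, -0.001, 0.0006, 0.0053, 30]
[-0.0389, -0.0008, 0.0006, 0.0053, 30]
[-0.0389, -0.0006, 0.0006, 0.0053, 30]
[-0.0389, -0.0004, 0.0006, 0.0053, 30]
[-0.0389, -0.0002, 0.0006, 0.0053, 30]
[-0.0389, 0.0, 0.0006, 0.0053, 30]
[-0.0389, 0.0002, 0.0006, 0.0053, 30]
[-0.0389, 0.0004, 0.0006, 0.0053, 30]
[-0.0389, 0.0006, 0.0006, 0.0053, 30]
[-0.0389, 0.0008, 0.0006, 0.0053, 30]
```

View pics/g2.png

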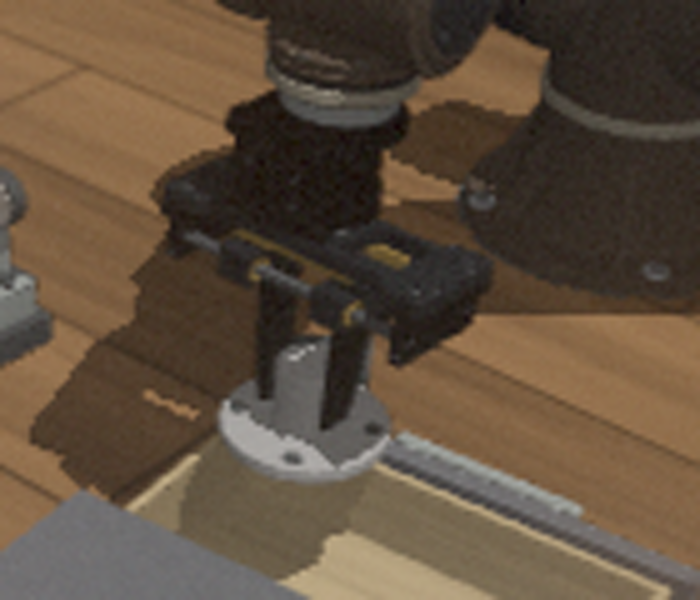

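The cover has been lifted clear of the drawer and looks level (crop 305,430). Carry it to the fixture.

Request:
drive_tool(
  steps=[
    [-0.02,-0.001,0,0.005,30],
    [-0.039,-0.001,0,0.005,30],
    [-0.039,0,0,0.005,30],
    [-0.039,0,0,0.005,30],
    [-0.039,0,0,0.005,30],
  ],
)

```text
t: 17.05
ee_pos: [0.5403, -0.0776, 0.3293]
orientation: [0.014, 0.723, 0.69, 0.018]
contact_force: [0.2, -0.1, -4.0]
opening: 0.418
```

Request:
drive_tool(
  steps=[
    [-0.039,0,0,0.005,30],
    [-0.039,0,0,0.005,30],
    [-0.039,0,0,0.005,30],
    [-0.039,0,0,0.005,30],
    [-0.02,0,0,0.005,30],
  ],
)

```text
t: 17.55
ee_pos: [0.5284, -0.2626, 0.3208]
orientation: [0.009, 0.733, 0.68, 0.016]
contact_force: [0.2, 0.1, -4.7]
opening: 0.417
```

```bash
python3 -c "
from h import *
tilt();plan([.538,-.289,.16],1.497,30,step=.04)"
```

```text
sum -0.0254 q4 0.0362 zt [ 0.0363  0.0086 -0.9993] dq [-0.301  0.113 -0.163  0.018  0.095 -0.252] F [ 0.2  0.1 -4.7]
t 17.55 grasp [ 0.5346 -0.2611  0.1499] yaw 1.4969 tilt 0.0373 F [ 0.2  0.1 -4.7] open 0.417 q [-0.58  0.53  1.74  0.04  0.84 -2.1 ]
[-0.0276, 0.0054, -0.0101, -0.0001, 30]
```

Request:
drive_tool(
  steps=[
    [-0.015,0.003,0,0,30],
    [-0.007,0.002,0,0,30],
    [0,0,0,0,30],
    [0,0,0,0,30],
  ],
)

```text
t: 17.95
ee_pos: [0.5316, -0.2873, 0.3169]
orientation: [0.006, 0.734, 0.679, 0.016]
contact_force: [-0.2, -0.3, -2.9]
opening: 0.418
```

```bash
python3 -c "
from h import *
tilt();plan([.538,-.289,.1],1.497,30,step=.04)
im=read_camera('top');crop('',im,330,150,450,280,5,'pics/h1.png')
im=read_camera('scene');crop('',im,170,90,290,210,5,'pics/h2.png')"
```

```text
sum -0.0188 q4 0.0367 zt [ 0.0315  0.0119 -0.9994] dq [ 0.008  0.006  0.     0.002 -0.001  0.002] F [-0.2 -0.3 -2.9]
t 17.95 grasp [ 0.537  -0.2853  0.146 ] yaw 1.4943 tilt 0.0337 F [-0.2 -0.3 -2.9] open 0.418 q [-0.61  0.56  1.71  0.04  0.86 -2.13]
[-0.0018, 0.0006, 0.023, -0.0013, 30]
[-0.0018, 0.0006, 0.023, -0.0013, 30]
```

View pics/h1.png

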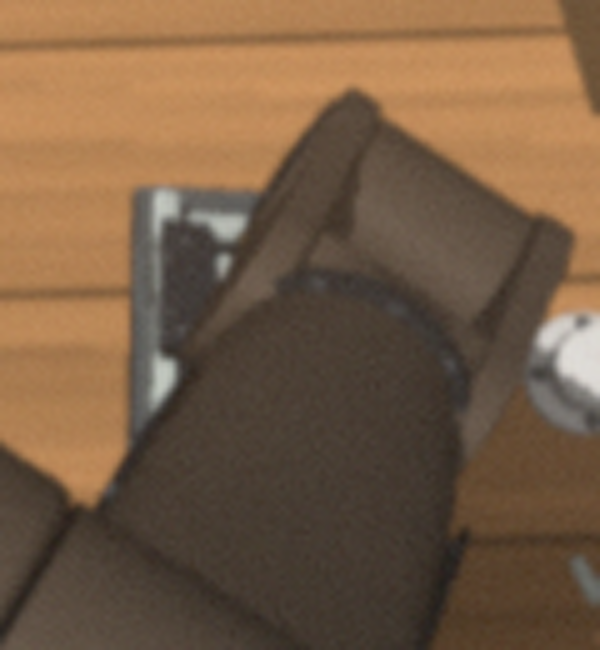

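View pics/h2.png

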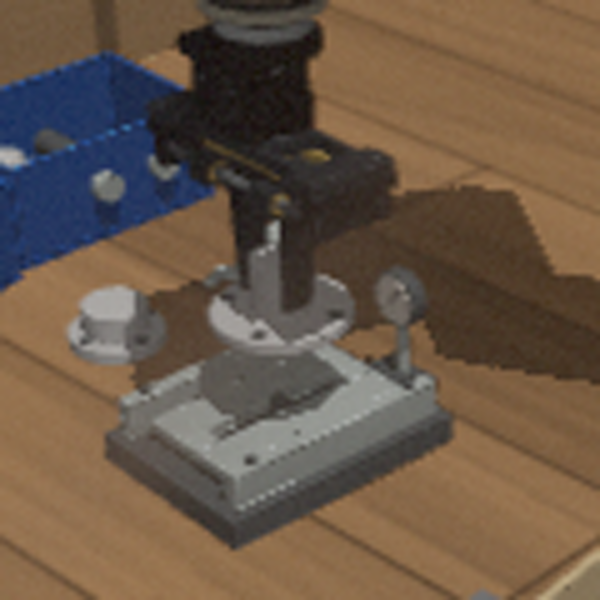

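Request:
drive_tool(
  steps=[
    [-0.001,0.001,0.015,0,30],
    [-0.001,0.001,0.015,0,30],
    [-0.001,0,0.01,0,30],
    [0,0,0,0,30],
    [0,0,0,0,30],
  ],
)

```text
t: 18.55
ee_pos: [0.5354, -0.2877, 0.2729]
orientation: [0.006, 0.732, 0.681, 0.016]
contact_force: [1.1, 0.2, -2.9]
opening: 0.422
```

```bash
python3 -c "
from h import *
tilt();plan([.539,-.2885,.1],1.497,30,step=.04)
im=read_camera('scene');np.save('pics/i1.npy',im);crop('',im,185,120,275,200,8,'pics/i1.png')"
```

```text
sum -0.0177 q4 0.0399 zt [ 0.0307  0.0126 -0.9994] dq [ 0.001  0.018  0.009 -0.001 -0.008 -0.002] F [ 1.1  0.2 -2.9]
t 18.55 grasp [ 0.5406 -0.2855  0.102 ] yaw 1.4977 tilt 0.0332 F [ 1.1  0.2 -2.9] open 0.422 q [-0.61  0.62  1.73  0.04  0.77 -2.13]
[-0.0031, -0.0014, 0.002, 0.0007, 30]
```

View pics/i1.png

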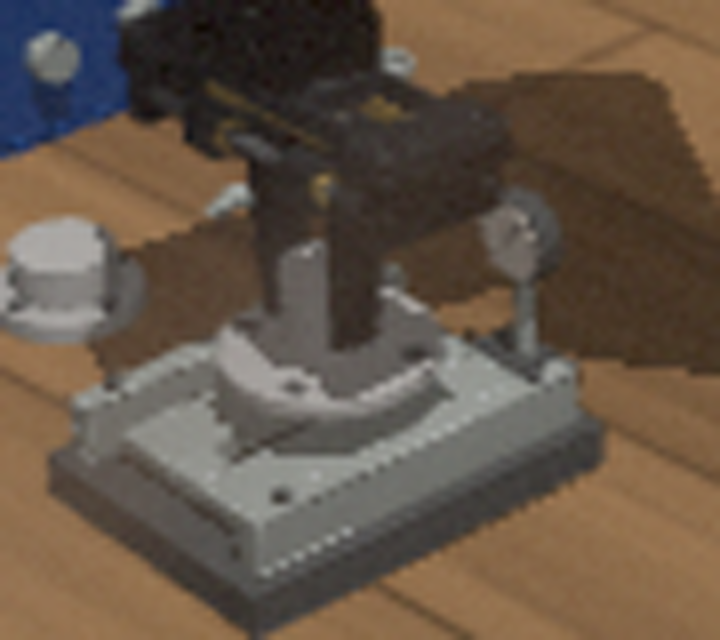

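```bash
python3 - <<'E'
from h import *
th=np.linspace(0,6.283,200)
for z in(.073,.063):
  P=np.array([w2px("scene",[.5395+.05*np.cos(a),-.2855+.05*np.sin(a),z]) for a in th])
  P=(P-[185,120])*8+3.5
  print(z,"left",P[P[:,0].argmin()].round(),"right",P[P[:,0].argmax()].round(),"top",P[P[:,1].argmin()].round(),"bot",P[P[:,1].argmax()].round())
im=np.load("pics/i1.npy")
# dy sensitivity
a=w2px("scene",[.54,-.285,.073]);print((w2px("scene",[.54,-.275,.073])-a)*8,(w2px("scene",[.55,-.285,.073])-a)*8)
E
```

```text
0.073 left [212. 349.] right [441. 341.] top [336. 286.] bot [320. 405.]
0.063 left [214. 368.] right [442. 361.] top [337. 305.] bot [321. 425.]
[15.70123813  8.20350972] [-16.87730961   8.72885025]
```

Request:
drive_tool(
  steps=[
    [-0.003,0,0.004,0,30],
    [0,0,0,0,30],
    [0,0,0,0,30],
  ],
)

```text
t: 18.9
ee_pos: [0.5353, -0.2911, 0.2694]
orientation: [0.007, 0.732, 0.681, 0.016]
contact_force: [0.9, -0.2, -4.3]
opening: 0.418
```

```bash
python3 -c "
from h import *
tilt();plan([.539,-.2885,.1],1.497,30,step=.04)
im=read_camera('scene');np.save('pics/i2.npy',im);crop('',im,195,140,265,200,10,'pics/i2.png')"
```

```text
sum -0.0191 q4 0.0403 zt [ 0.0319  0.0117 -0.9994] dq [-0.004  0.002  0.    -0.    -0.001 -0.002] F [ 0.9 -0.2 -4.3]
t 18.9 grasp [ 0.5408 -0.2891  0.0985] yaw 1.4975 tilt 0.034 F [ 0.9 -0.2 -4.3] open 0.418 q [-0.61  0.63  1.73  0.04  0.77 -2.14]
[0.0004, -0.0018, -0.0015, 0.0005, 30]
```

View pics/i2.png

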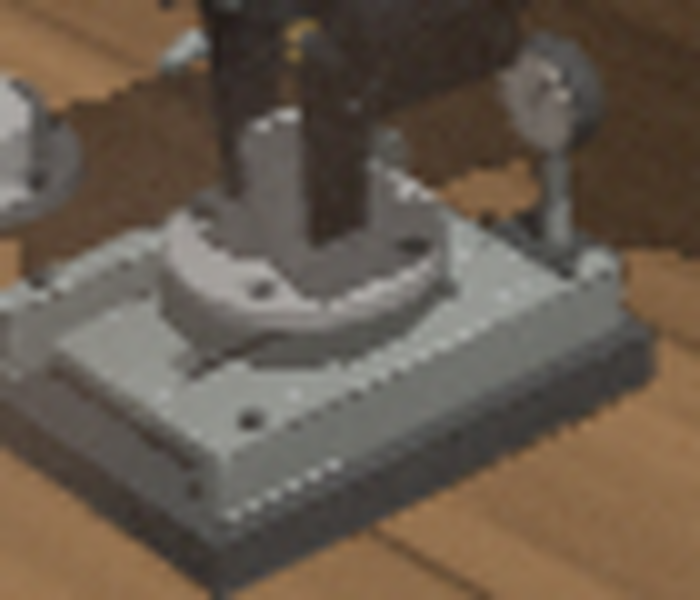

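Request:
drive_tool(
  steps=[
    [0,0,0.004,0,30],
    [0,0,0,0,30],
  ],
)

```text
t: 19.15
ee_pos: [0.5354, -0.291, 0.2655]
orientation: [0.007, 0.733, 0.681, 0.016]
contact_force: [-0.2, 0.5, -3.8]
opening: 0.416
```

Request:
drive_tool(
  steps=[
    [0,0,0.004,0,30],
    [0,0,0,0,30],
  ],
)

```text
t: 19.35
ee_pos: [0.5355, -0.291, 0.2612]
orientation: [0.007, 0.733, 0.681, 0.016]
contact_force: [-0.7, -0.4, -4.4]
opening: 0.419
```

Request:
drive_tool(
  steps=[
    [0,0,0.003,0,30],
    [0,0,0,0,30],
  ],
)

```text
t: 19.55
ee_pos: [0.5356, -0.2909, 0.2579]
orientation: [0.007, 0.732, 0.681, 0.016]
contact_force: [-0.1, 0.1, -3.5]
opening: 0.422
```

```bash
python3 -c "
from h import *
tilt();plan([.539,-.289,.08],1.497,30,step=.04)"
```

```text
sum -0.0197 q4 0.0413 zt [ 0.0325  0.0113 -0.9994] dq [ 0.    -0.007 -0.007 -0.002  0.006  0.   ] F [-0.1  0.1 -3.5]
t 19.55 grasp [ 0.5412 -0.289   0.087 ] yaw 1.4975 tilt 0.0344 F [-0.1  0.1 -3.5] open 0.422 q [-0.61  0.64  1.74  0.04  0.74 -2.14]
[-0.0002, -0.0022, 0.007, 0.0005, 30]
```

Request:
drive_tool(
  steps=[
    [0,0,0.003,0,30],
    [0,0,0,0,30],
  ],
)

```text
t: 19.75
ee_pos: [0.5358, -0.2908, 0.2546]
orientation: [0.007, 0.732, 0.681, 0.016]
contact_force: [-0.9, -0.7, -3.4]
opening: 0.417
```

Request:
drive_tool(
  steps=[
    [0,0,0.003,0,30],
    [0,0,0,0,30],
  ],
)

```text
t: 19.95
ee_pos: [0.5362, -0.2907, 0.2515]
orientation: [0.007, 0.733, 0.68, 0.016]
contact_force: [0.7, 0.4, -5.1]
opening: 0.419
```

```bash
python3 -c "
from h import *
tilt();plan([.539,-.289,.08],1.497,30,step=.04)"
```

```text
sum -0.0206 q4 0.0426 zt [ 0.0335  0.0113 -0.9994] dq [ 0.003 -0.007 -0.006  0.001  0.007  0.003] F [ 0.7  0.4 -5.1]
t 19.95 grasp [ 0.5419 -0.2888  0.0806] yaw 1.4973 tilt 0.0354 F [ 0.7  0.4 -5.1] open 0.419 q [-0.61  0.65  1.74  0.04  0.73 -2.14]
[-0.0004, -0.0029, 0.0006, 0.0003, 30]
```

Request:
drive_tool(
  steps=[
    [0,0,0.002,0,30],
    [0,0,0,0,30],
  ],
  squeeze=45,
)

```text
t: 20.15
ee_pos: [0.5362, -0.2906, 0.25]
orientation: [0.007, 0.732, 0.681, 0.016]
contact_force: [-2.2, 1.4, 4.4]
opening: 0.415
```

Request:
drive_tool(
  steps=[
    [0,0,0.003,0,30],
    [0,0,0,0,30],
  ],
)

```text
t: 20.35
ee_pos: [0.5361, -0.2906, 0.2481]
orientation: [0.008, 0.732, 0.681, 0.016]
contact_force: [-3.2, 2.4, 4.8]
opening: 0.419
```

```bash
python3 -c "
from h import *
tilt();plan([.539,-.289,.073],1.497,30,step=.04)"
```

```text
sum -0.0215 q4 0.0425 zt [ 0.034   0.0105 -0.9994] dq [ 0.002 -0.016 -0.005  0.001  0.013  0.002] F [-3.2  2.4  4.8]
t 20.35 grasp [ 0.5419 -0.2888  0.0772] yaw 1.4977 tilt 0.0356 F [-3.2  2.4  4.8] open 0.419 q [-0.61  0.66  1.74  0.04  0.72 -2.14]
[-0.0004, -0.0029, 0.0042, 0.0007, 30]
```

```bash
python3 -c "
from h import *
im=read_camera('scene');np.save('pics/i3.npy',im);crop('',im,195,140,265,200,10,'pics/i3.png')"
```

```text
(no output)
```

View pics/i3.png

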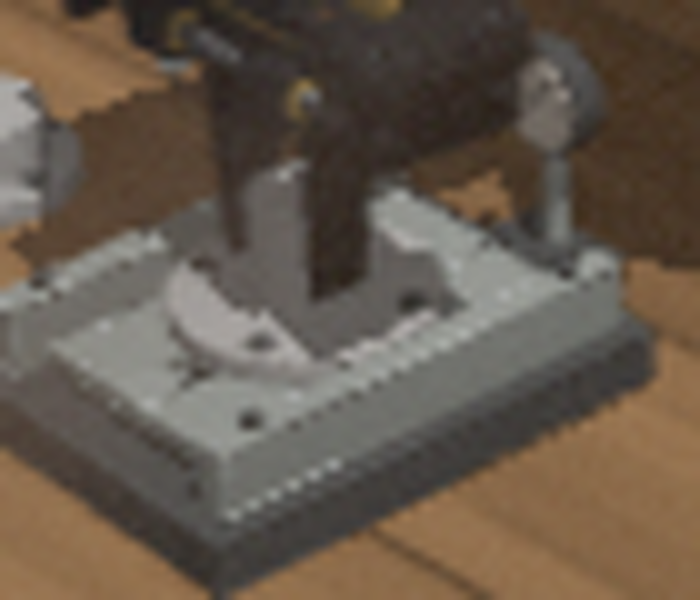

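The flange now sits between the rails, below their tops (crop 300,300), so it is on the pin and the bed. Press down.

Request:
drive_tool(
  steps=[
    [0,0,0.003,0,30],
    [0,0,0,0,30],
  ],
)

```text
t: 20.6
ee_pos: [0.536, -0.2905, 0.2463]
orientation: [0.008, 0.732, 0.681, 0.016]
contact_force: [-2.5, 2.5, 5.3]
opening: 0.416
```

Request:
drive_tool(
  steps=[
    [0,0,0.003,0,30],
    [0,0,0,0,30],
  ],
)

```text
t: 20.8
ee_pos: [0.536, -0.2904, 0.2446]
orientation: [0.008, 0.732, 0.681, 0.016]
contact_force: [-3.3, 2.2, 6.5]
opening: 0.416
```

```bash
python3 -c "
from h import *
tilt();plan([.539,-.289,.073],1.497,30,step=.04)
im=read_camera('scene');np.save('pics/i4.npy',im);crop('',im,195,140,265,200,10,'pics/i4.png')"
```

```text
sum -0.0227 q4 0.0426 zt [ 0.0349  0.0096 -0.9993] dq [ 0.001 -0.015 -0.001 -0.001  0.014  0.001] F [-3.3  2.2  6.5]
t 20.8 grasp [ 0.542  -0.2887  0.0737] yaw 1.498 tilt 0.0362 F [-3.3  2.2  6.5] open 0.416 q [-0.61  0.66  1.75  0.04  0.71 -2.14]
[-0.0005, -0.0029, 0.0007, 0.001, 30]
```

View pics/i4.png

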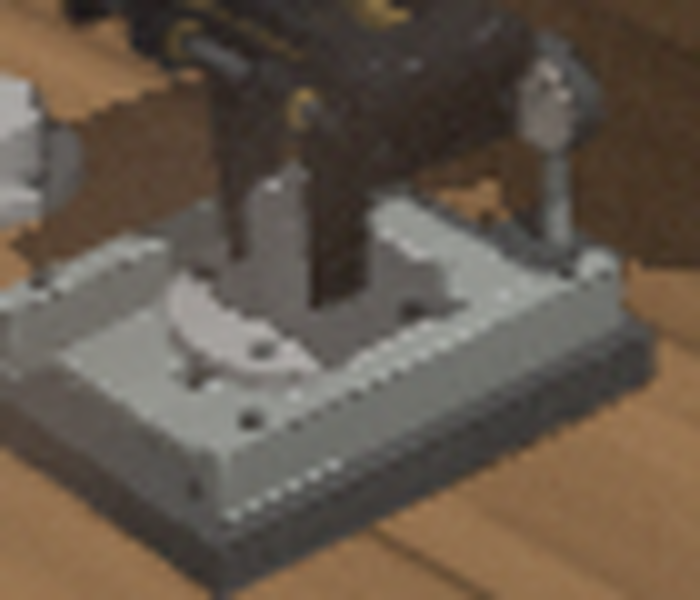

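The bed is visibly lower: the step at its front edge has nearly gone. Keep pressing until the force climbs.

Request:
drive_tool(
  steps=[
    [0,0,0.003,0,30],
    [0,0,0,0,30],
  ],
)

```text
t: 21.05
ee_pos: [0.5359, -0.2901, 0.2444]
orientation: [0.009, 0.732, 0.681, 0.016]
contact_force: [-3.5, 1.8, 6.5]
opening: 0.417
```

Request:
drive_tool(
  steps=[
    [0,0,0.003,0,30],
    [0,0,0,0,30],
  ],
)

```text
t: 21.25
ee_pos: [0.5358, -0.2899, 0.2445]
orientation: [0.01, 0.732, 0.681, 0.016]
contact_force: [-4.5, 3.7, 6.1]
opening: 0.418
```

Request:
drive_tool(
  steps=[
    [0,0,0.003,0,30],
    [0,0,0,0,30],
  ],
)

```text
t: 21.45
ee_pos: [0.5356, -0.2898, 0.2445]
orientation: [0.011, 0.732, 0.681, 0.016]
contact_force: [-4.4, 2.3, 7.8]
opening: 0.421
```

```bash
python3 -c "
from h import *
tilt();plan([.539,-.289,.073],1.497,30,step=.04)"
```

```text
sum -0.0275 q4 0.0421 zt [ 0.0385  0.0065 -0.9992] dq [ 0.002 -0.022 -0.002 -0.001  0.016  0.001] F [-4.4  2.3  7.8]
t 21.45 grasp [ 0.5422 -0.2886  0.0736] yaw 1.4991 tilt 0.039 F [-4.4  2.3  7.8] open 0.421 q [-0.61  0.66  1.75  0.04  0.71 -2.14]
[-0.0006, -0.0032, 0.0006, 0.0021, 30]
```

Request:
drive_tool(
  steps=[
    [0,0,0.007,0,30],
    [0,0,0,0,30],
    [0,0,0,0,30],
  ],
)

```text
t: 21.75
ee_pos: [0.5363, -0.2894, 0.2442]
orientation: [0.014, 0.732, 0.681, 0.017]
contact_force: [-4.4, 2.4, 5.2]
opening: 0.416
```

```bash
python3 -c "
from h import *
tilt();plan([.539,-.289,.073],1.497,30,step=.04)
im=read_camera('scene');np.save('pics/i5.npy',im);crop('',im,195,140,265,200,10,'pics/i5.png')"
```

```text
sum -0.034 q4 0.0435 zt [ 0.0442  0.0033 -0.999 ] dq [ 0.002 -0.014 -0.001 -0.002  0.009 -0.002] F [-4.4  2.4  5.2]
t 21.75 grasp [ 0.5439 -0.2889  0.0734] yaw 1.4996 tilt 0.0444 F [-4.4  2.4  5.2] open 0.416 q [-0.61  0.66  1.75  0.04  0.7  -2.14]
[-0.0005, -0.0048, 0.0004, 0.0026, 30]
```

View pics/i5.png

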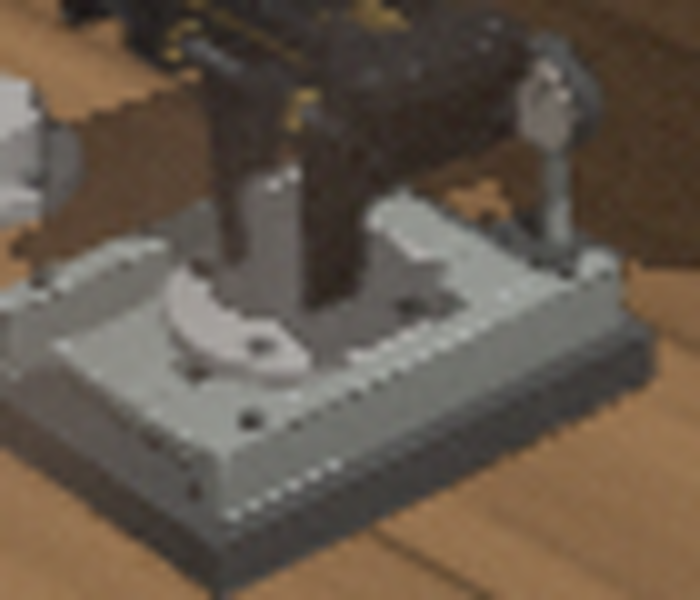

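The force fell back and the bed rose a little, so the friction grip is twisting and slipping. I'll loosen the jaws, let the cover settle on the bed, and press the flange directly with the fingertips.

Request:
drive_tool(
  steps=[
    [0,0,-0.002,0,52],
    [0,0,0,0,52],
    [0,0,0,0,52],
    [0,0,0,0,52],
  ],
)

```text
t: 22.2
ee_pos: [0.5365, -0.2899, 0.2468]
orientation: [0.015, 0.732, 0.681, 0.017]
contact_force: [-0.6, -0.5, -1.1]
opening: 0.521
```

```bash
python3 -c "
from h import *
tilt();plan([.5405,-.289,.066],1.497,50,step=.04)
im=read_camera('scene');np.save('pics/i6.npy',im);crop('',im,195,140,265,200,10,'pics/i6.png')"
```

```text
sum -0.0362 q4 0.0431 zt [ 0.046   0.0019 -0.9989] dq [-0.001  0.002  0.001  0.    -0.001 -0.   ] F [-0.6 -0.5 -1.1]
t 22.2 grasp [ 0.5444 -0.2895  0.076 ] yaw 1.4994 tilt 0.0461 F [-0.6 -0.5 -1.1] open 0.521 q [-0.61  0.66  1.75  0.04  0.7  -2.14]
[0.0002, -0.0039, 0.01, 0.0024, 50]
```

View pics/i6.png

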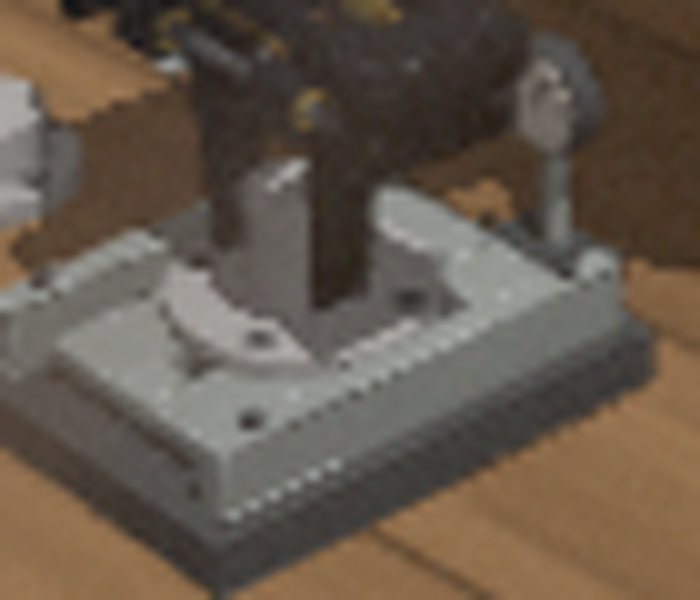

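```bash
python3 - <<'E'
from h import *
th=np.linspace(0,6.283,200)
for c in((.5405,-.2885),(.5365,-.2885)):
  P=np.array([w2px("scene",[c[0]+.05*np.cos(a),c[1]+.05*np.sin(a),.050]) for a in th]);P=(P-[195,140])*10+4.5
  Q=np.array([w2px("scene",[c[0]+.02*np.cos(a),c[1]+.02*np.sin(a),.090]) for a in th]);Q=(Q-[195,140])*10+4.5
  print("left",P[P[:,0].argmin()].round(),"right",P[P[:,0].argmax()].round(),"bot",P[P[:,1].argmax()].round(),"hub left",Q[Q[:,0].argmin()].round(),"right",Q[Q[:,0].argmax()].round(),Q.mean(0).round())
E
```

```text
left [162. 290.] right [446. 280.] bot [295. 361.] hub left [240. 188.] right [356. 184.] [298. 186.]
left [171. 286.] right [454. 276.] bot [304. 356.] hub left [249. 184.] right [364. 180.] [306. 182.]
```

Request:
drive_tool(
  steps=[
    [0,-0.005,0.003,0,50],
    [0,0,0,0,50],
  ],
)

```text
t: 22.45
ee_pos: [0.5313, -0.2894, 0.2429]
orientation: [0.015, 0.732, 0.681, 0.017]
contact_force: [-0.2, 0.6, -0.9]
opening: 0.504
```

Request:
drive_tool(
  steps=[
    [0,0,0.003,0,50],
    [0,0,0,0,50],
  ],
)

```text
t: 22.65
ee_pos: [0.5314, -0.2896, 0.2399]
orientation: [0.015, 0.732, 0.681, 0.017]
contact_force: [-0.4, 1.0, 3.2]
opening: 0.503
```

Request:
drive_tool(
  steps=[
    [0,0,0.003,0,50],
    [0,0,0,0,50],
  ],
)

```text
t: 22.85
ee_pos: [0.5315, -0.2896, 0.2373]
orientation: [0.015, 0.732, 0.681, 0.017]
contact_force: [-1.0, 0.3, 5.3]
opening: 0.497
```

Request:
drive_tool(
  steps=[
    [0,0,0.003,0,50],
    [0,0,0,0,50],
  ],
)

```text
t: 23.05
ee_pos: [0.5315, -0.2895, 0.2351]
orientation: [0.015, 0.732, 0.681, 0.017]
contact_force: [-1.6, 0.3, 6.3]
opening: 0.497
```

```bash
python3 -c "
from h import *
tilt();plan([.5395,-.289,.066],1.497,50,step=.04)"
```

```text
sum -0.0363 q4 0.0445 zt [ 0.046   0.0015 -0.9989] dq [-0.    -0.014 -0.004 -0.002  0.015  0.003] F [-1.6  0.3  6.3]
t 23.05 grasp [ 0.5394 -0.2893  0.0643] yaw 1.4995 tilt 0.046 F [-1.6  0.3  6.3] open 0.497 q [-0.61  0.67  1.76  0.04  0.67 -2.15]
[0.0003, 0.0001, -0.0017, 0.0025, 50]
```

Request:
drive_tool(
  steps=[
    [0,0,0.004,0,50],
    [0,0,0,0,50],
  ],
)

```text
t: 23.25
ee_pos: [0.5314, -0.2894, 0.2352]
orientation: [0.016, 0.732, 0.681, 0.017]
contact_force: [-3.9, 1.7, 6.1]
opening: 0.5
```

Request:
drive_tool(
  steps=[
    [0,0,0.005,0,50],
    [0,0,0,0,50],
  ],
)

```text
t: 23.45
ee_pos: [0.5314, -0.2893, 0.2355]
orientation: [0.017, 0.731, 0.681, 0.018]
contact_force: [-2.2, 1.7, 6.5]
opening: 0.503
```

Request:
drive_tool(
  steps=[
    [0,0,0.006,0,50],
    [0,0,0,0,50],
    [0,0,0,0,50],
  ],
)

```text
t: 23.75
ee_pos: [0.5312, -0.289, 0.2368]
orientation: [0.019, 0.731, 0.682, 0.018]
contact_force: [-2.3, 1.0, 5.8]
opening: 0.501
```

```bash
python3 -c "
from h import *
tilt();plan([.5395,-.289,.066],1.497,50,step=.04)
im=read_camera('scene');np.save('pics/i7.npy',im);crop('',im,195,140,265,200,10,'pics/i7.png')"
```

```text
sum -0.0444 q4 0.0441 zt [ 0.0524 -0.0035 -0.9986] dq [ 0.    -0.021 -0.001  0.     0.014  0.   ] F [-2.3  1.   5.8]
t 23.75 grasp [ 0.5402 -0.2896  0.0661] yaw 1.5006 tilt 0.0525 F [-2.3  1.   5.8] open 0.501 q [-0.61  0.67  1.77  0.04  0.67 -2.15]
[0.0006, -0.0007, 0.0001, 0.0036, 50]
```

View pics/i7.png

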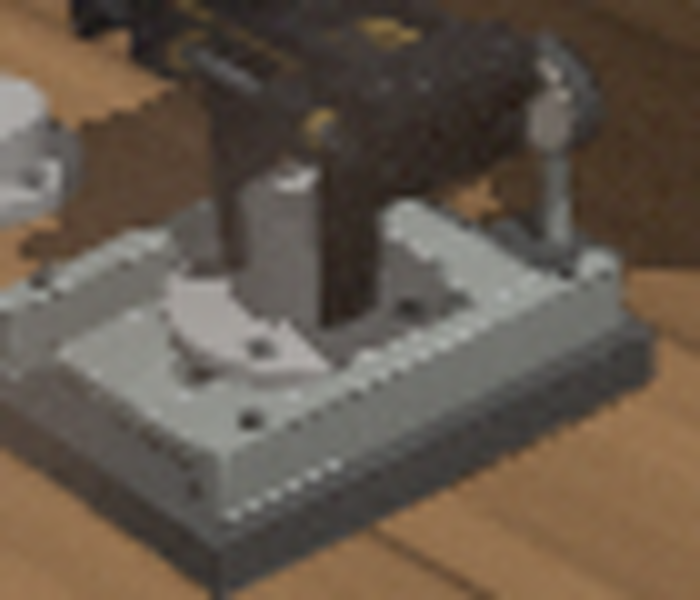

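The zero rows re-base on the measured pose, so the push bleeds away. The sequence has to end on a pushing row.

Request:
drive_tool(
  steps=[
    [0,0,0.005,0,50],
  ],
)

```text
t: 23.9
ee_pos: [0.5314, -0.289, 0.2338]
orientation: [0.02, 0.731, 0.682, 0.018]
contact_force: [-20.4, 9.1, 73.1]
opening: 0.502
```

Request:
drive_tool(
  steps=[
    [0,0,0.005,0,50],
  ],
)

```text
t: 24.0
ee_pos: [0.5313, -0.2889, 0.2336]
orientation: [0.02, 0.731, 0.682, 0.018]
contact_force: [-27.9, 12.6, 89.5]
opening: 0.502
```

```bash
python3 -c "
from h import *
tilt();plan([.5395,-.289,.066],1.497,50,step=.04)
im=read_camera('scene');tilt()
np.save('pics/i8.npy',im);crop('',im,195,140,265,200,10,'pics/i8.png')"
```

```text
sum -0.0465 q4 0.0442 zt [ 0.0539 -0.0048 -0.9985] dq [ 0.     0.001  0.008 -0.001 -0.026 -0.003] F [-27.9  12.6  89.5]
t 24.0 grasp [ 0.5405 -0.2897  0.0629] yaw 1.5013 tilt 0.0542 F [-27.9  12.6  89.5] open 0.502 q [-0.61  0.67  1.77  0.04  0.66 -2.15]
[0.0006, -0.0011, -0.0031, 0.0043, 50]
sum -0.0467 q4 0.0442 zt [ 0.054  -0.0049 -0.9985] dq [-0.001 -0.005  0.003  0.001 -0.006  0.   ] F [-19.4   8.7  58.7]
```

View pics/i8.png

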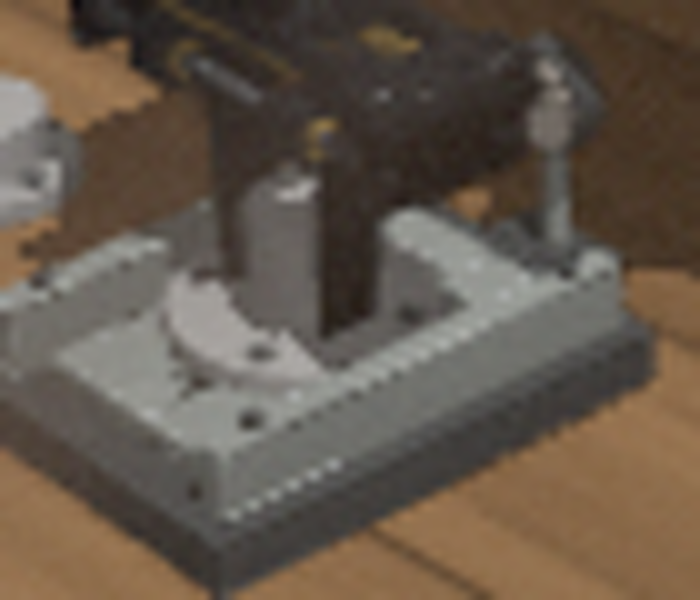

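With a pushing row the bed is fully down and stopped, at TCP z 0.2336, but the force is high. Ease off to a moderate push.

Request:
drive_tool(
  steps=[
    [0,0,0.0015,0,50],
  ],
)

```text
t: 24.15
ee_pos: [0.5308, -0.2886, 0.2349]
orientation: [0.021, 0.731, 0.682, 0.018]
contact_force: [-2.9, 1.3, 5.4]
opening: 0.501
```

```bash
python3 -c "
from h import *
tilt();read_camera('scene');tilt();read_camera('scene');tilt();print(manip.get_state()['ee_pos'])"
```

```text
sum -0.0477 q4 0.044 zt [ 0.0548 -0.0056 -0.9985] dq [-0.002 -0.024  0.002 -0.     0.01  -0.002] F [-2.9  1.3  5.4]
sum -0.0477 q4 0.0441 zt [ 0.0549 -0.0056 -0.9985] dq [ 0.     0.025  0.002  0.001 -0.015  0.   ] F [-5.2  1.4  7.8]
sum -0.0474 q4 0.0441 zt [ 0.0546 -0.0054 -0.9985] dq [ 0.001  0.003 -0.005 -0.     0.008  0.001] F [-8.   4.2 24.1]
[ 0.53094104 -0.2886907   0.23422966]
```

```bash
python3 -c "
from h import *
for i in range(6): im=read_camera('scene');s=manip.get_state();print(s['t'],s['contact_force'].round(1),s['ee_pos'].round(4))
tilt()
crop('',im,195,140,265,200,10,'pics/i9.png')
a=read_camera('top');cv2.imwrite('pics/t9.png',a[:,:,::-1])"
```

```text
24.3 [-7.2  3.4 22.9] [ 0.531  -0.2887  0.2343]
24.35 [-7.8  4.4 24.1] [ 0.531  -0.2887  0.2342]
24.4 [-8.1  3.3 23.6] [ 0.531  -0.2887  0.2343]
24.45 [-8.6  2.2 24. ] [ 0.531  -0.2887  0.2343]
24.5 [-8.2  2.9 23.4] [ 0.531  -0.2887  0.2342]
24.55 [-8.4  3.3 23.1] [ 0.531  -0.2887  0.2343]
sum -0.0471 q4 0.044 zt [ 0.0544 -0.0053 -0.9985] dq [ 0.     0.    -0.    -0.001  0.    -0.   ] F [-8.4  3.3 23.1]
```

View pics/i9.png

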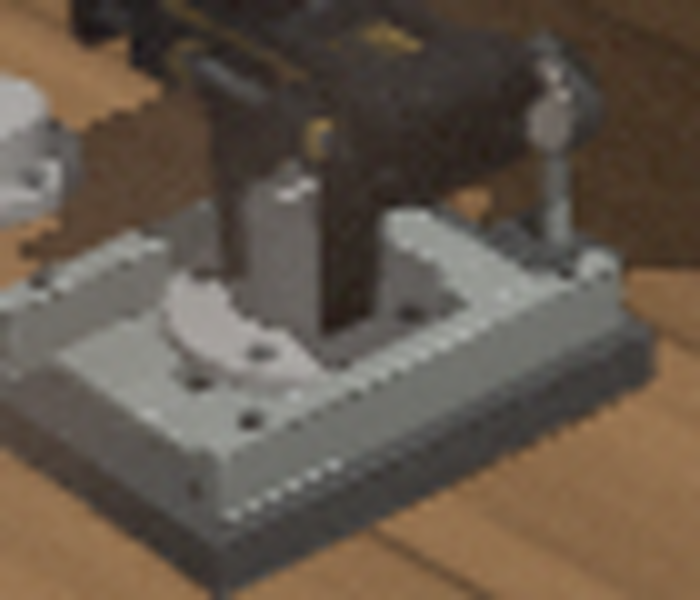

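View pics/t9.png

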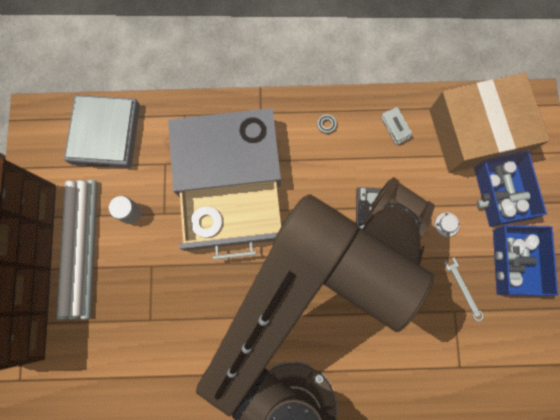

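```bash
python3 -c "
from rig import ticket,manip
print(ticket.hand_in());s=manip.get_state();print(s['t'],s['contact_force'],s['ee_pos'])"
```

```text
the job is handed in; nothing more can be done
None
the job is handed in; nothing more can be done
```

I handed the job in with the cover over the pin and the bed pressed down on its stop. The hand-in reports no verdict, so my last checks are the only evidence.

- **What I did:** I pulled the drawer about 150 mm open and lifted the cover out by its hub. I lowered it between the fixture rails, and its socket went over the pin without needing to slide.
- **How it is held:** My first press, gripping the hub by its sides, twisted and let the bed rise. I loosened the jaws to about 47 mm and pressed down on the flange with both fingertips. The cover is therefore pushed, not gripped.
- **Last checks:** The upward force held steady at 23–24 N for about 0.3 s, well above the 6–9 N the spring needs. The tool height was steady at 0.234 m. The camera showed the flange below the rail tops and the bed down. I did not measure the bed travel or the cover's height directly.
- **What disagreed or went badly:**
  - The tool picked up a tilt of about 0.05 rad that I could not remove. The flange looks flat on the bed, but I did not measure the cover's own tilt.
  - One press row peaked at about 90 N at the wrist, under the 120 N limit.
  - The two cameras differed by 3 to 6 mm on the slot and pin position.
- **Bystanders:** The tin and the spare hub looked unmoved in the last top view. The elbow was hidden behind the arm in that view. I never moved near it.

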